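# Slide the pepper mill clear and open the drawer

## Task

The tall pepper mill is standing in the way of the partly open corkscrew drawer. Without gripping or lifting it, push the mill gently and low on its body so that it slides upright across the counter, never tipping, until its foot stands wholly on the round marble inlay; only then pull the drawer out fully to its stop with a fingertip behind its front panel. Leave everything else where it stands.

Things in the scene. Friction and masses are not known exactly. Their poses are not given: they have to be found in the camera images.
- mill: The tall pepper mill: turned dark wood, 220 mm high, standing before the drawer. Its foot is a cylinder 56 mm across and 45 mm high; above are a 34 mm waist and a 50 mm swell. About 0.36 kg, centre of mass about 90 mm up: pushed at the waist or higher it topples, pushed within 25 mm of the counter it slides. Origin: centre of the foot's underside; z up its axis.
- inlay: Round pale marble inlay, 124 mm across, flush with the counter (no step to slide over). Origin: its centre, at counter height. It lies to the left or to the right of the drawer.
- drawer (a joint): How far the drawer is out, m: 0 shut, 0.2 fully out at its stop. It starts partly open. It slides stiffly (a few N) and stays where it is left.
- drawer_front (a point): Middle of the upper edge of the inner face of the drawer's front panel, 105 mm above the counter; moves with the drawer. z up; the drawer opens along its -x. The panel (12 mm thick, 222 wide, small brass latch outside) lies on its -x side; on its +x side the drawer is open from above up to the chest's front (gap: drawer value less 12 mm). Contents are fixed, all below 65 mm height.
- chest_front (a point): Point on the fixed wooden chest that holds the drawer (260 mm deep, 250 wide, 125 high): middle of the upper edge of its front face. z up; its -x points out of the front, the way the drawer opens.
- salt_mill: Bystander: short dark wooden salt mill, 112 mm high, 50 mm across; origin at the centre of its underside.
- jar: Bystander: glass jar, 100 mm high, 68 mm across; origin at the centre of its underside.
- wine: Bystander: green wine bottle, 290 mm high, 74 mm across; origin at the centre of its underside.
- cork: Bystander: natural cork standing on end, 44 mm high, 24 mm across; origin at the centre of its underside.
- mug: Bystander: white mug, 90 mm high, 80 mm across, handle at its +y; origin at the centre of its underside.
- can_opener: Bystander: butterfly can opener lying flat along its x, from -97 to +88 mm, 58 mm wide, under 20 mm high; origin on the counter within it.
There are look-alikes about, which are no part of the job. Leave any orange or red look-alike of the mill alone.

How it is judged:
By the outcome, as a careful person would: the job done as asked, in the order asked, and still so for the second after the job is handed in, with the robot touching nothing.
It also fails if it takes over 70 s, if anything falls off the work surface, if the arm or the gripper's body presses on something with over 40 N, if the wrist force passes 120 N, or if a joint passes its speed limit or range.

## Robot

A 7-joint arm with a two-finger parallel gripper is mounted at the origin on the work surface. World frame = base frame: x ahead of the robot, y to its left, z up, the work surface at z = 0. Lengths are in m, angles in rad, forces in N, time in s.
With the tool pointing down it reaches from about 0.425 to 0.975 m from the base axis. Payload 16.7 kg.
Tool frame: the origin (TCP) lies midway between the tips of the shut fingers; the grasp point (between the pads) lies 19 mm behind it; y points along the fingers, x is the direction in which the jaws open and shut, and the axes are right-handed (so a half turn about y gives the same grasp; the last joint's range is limited). The gripper opens to 85 mm and grips with 20 to 120 N. Pads are 22 mm wide; open, the fingers measure 114 mm over their backs; the gripper's body (76 mm by 85 mm) begins 54 mm behind the grasp point. The pads swing forward as they close: fully open they stand 13 mm farther back than shut.
Start: joints at [1.109, 0.426, 0.074, 1.606, -0.034, 1.111, -0.067], TCP at [0.208, -0.642, 0.203] pointing down, gripper open.
Joint ranges: [-2.85, 2.85], [-0.5, 2.14], [-1.23, 1.37], [0.21, 2.46], [-1.02, 4.16], [0.16, 2.05], [-2.73, 2.73]. Speed limits (rad/s): [1.89, 1.89, 2.39, 2.39, 3.01, 3.01, 3.01].

## Interface

Orientations are given as a unit quaternion [x, y, z, w].
In Python, from workcell import sensors, imaging, r gives the robot as it stands.
- The arm moves only by the tool jog_arm, never from a script. Its argument "deltas" is a list of rows, each an object of numbers: "x", "y", "z": the shift along the tool's x, y, z in m; "roll": the turn about the tool's y in degrees. In form: [{"x": .., "y": .., "z": .., "roll": ..}, ...]. A call has 1 to 10 rows; each row shifts and turns the pose as measured when the row begins, along the tool's axes as they then stand; what a row does not reach is not made up. A row lasts 1/12 s, in which the tool goes at most 41.7 mm and 7.16 degrees, less where a joint would pass 70% of its speed; a pose out of reach is approached as far as the arm can. A call with a gripper value outside its range is refused whole. "hand" is the finger opening in m, from 0 to 0.0854, set as the call begins (left out, the last holds). The fingers move at their own pace and stop on an object; "grip_force" is the grip in N (left out, the last holds). Time passes only in rows, so rows that do not move let the fingers close. It gives the time, the measured TCP pose, the force and the opening at its end, in the units of the state.
- sensors.read_state(): the state, without advancing time (a new reading comes with each control period).
- imaging.read_camera(name): name is "side" or "top"; returns a dict with "frame" (420x560x3 uint8, red, green, blue), "z_map" (420x560 float32, m along the optical axis (not along the pixel's ray), 0 where there is no reading), "fx", "fy", "cx", "cy" (pixels), "D" ([k1, k2, p1, p2, k3] as OpenCV has them; the pictures are not rectified), "extrinsics" (4x4, takes a point from world to camera coordinates). Camera axes: x right, y up, looking along -z (the intrinsics and any distortion apply to the point x, -y, -z); pixel columns grow to the right and rows downward; lengths in m; the calibration is good to about 2 mm. A picture is of the moment at which its call begins.
- r.job_done(): hands the job in, once; it reports no verdict.
Trained networks look in the newest picture that a camera, given by its name, has taken for a name from the list of things; names that differ only in an ending like _2 or _b are one class to them, and where a whole thing is asked for, a point or a joint stands for the part that bears it (a point fixed in the world has none). Each returns a list of dicts, best first, with "p" (0 to 1); they miss things now and then, are a little off and sometimes report something else, mostly with a low value. They report only what shows in the picture. A call takes as long as a camera call. They do not tell look-alikes from the thing itself.
- imaging.boxes_of(camera, query): "bbox" ([left, top, right, bottom] in pixels, round what is visible of it).
The state is a dict: "t": time; "joints": joint angles; "qd": joint speeds; "joint_efforts": joint torques, N m; "eef_pos": TCP position; "ee_rot": TCP orientation; "wrist_force": force on the tool from outside, world axes, zero at the start; "wrist_torque": the same for the moment, N m; "width": opening from 0.0 (shut) to 1.0 (fully open).
Only numpy, scipy, OpenCV 4.12 (cv2) and the standard library are available. Lean on these libraries where they do the work, as an engineer would, in place of code of your own. Each camera call takes 0.05 s, during which the arm holds its last target.

## Working session

There is one attempt and no reset: what is moved stays moved. The work goes in short steps, Python scripts to look and compute and a tool call to move; the robot and the scene stay as the last step left them, time stands still between calls to the robot, and variables do not carry over. Pictures are saved under pics/ and viewed, and the job is handed in when it is done.

Besides the shell and the picture viewer there is one more tool, called after "Emit:" as name(argument=value, ...) on one line, values as JSON. jog_arm: Moves the arm, as the interface text tells. Its arguments: {"type":"object","properties":{"deltas":{"type":"array"},"hand":{"type":"number"},"grip_force":{"type":"number"}},"required":["deltas"]}

```bash
mkdir -p pics; ls; cat > h.py <<'E'
from workcell import sensors, imaging, r
import numpy as np, cv2
def cam(n):
    return imaging.read_camera(n)
def save(c,f):
    cv2.imwrite('pics/'+f, cv2.cvtColor(c['frame'],cv2.COLOR_RGB2BGR))
def K(c): return np.array([[c['fx'],0,c['cx']],[0,c['fy'],c['cy']],[0,0,1.]])
def rays(c,uv):
    uv=np.array(uv,float).reshape(-1,1,2)
    n=cv2.undistortPoints(uv,K(c),np.array(c['D'],float)).reshape(-1,2)
    return n
def toworld(c,pc):
    T=np.linalg.inv(np.array(c['extrinsics']))
    return pc@T[:3,:3].T+T[:3,3]
def at_z(c,uv,z):
    n=rays(c,uv); d=np.c_[n[:,0],-n[:,1],-np.ones(len(n))]
    T=np.linalg.inv(np.array(c['extrinsics'])); dw=d@T[:3,:3].T; o=T[:3,3]
    return o+dw*((z-o[2])/dw[:,2])[:,None]
def cloud(c):
    h,w=c['z_map'].shape
    v,u=np.mgrid[:h,:w]
    n=rays(c,np.c_[u.ravel(),v.ravel()]); z=c['z_map'].ravel().astype(float)
    p=toworld(c,np.c_[n[:,0]*z,-n[:,1]*z,-z]); p[z==0]=np.nan
    return p.reshape(h,w,3)
def proj(c,P):
    P=np.atleast_2d(P); E=np.array(c['extrinsics']); q=P@E[:3,:3].T+E[:3,3]; q=q*[1,-1,-1]
    return cv2.projectPoints(q,np.zeros(3),np.zeros(3),K(c),np.array(c['D'],float))[0].reshape(-1,2)
E
python3 - <<'E'
from h import *
np.set_printoptions(precision=4,suppress=True)
for n in ['top','side']:
    c=cam(n); save(c,n+'0.png'); np.savez(n+'0.npz',**{k:np.array(v) for k,v in c.items()})
    T=np.linalg.inv(np.array(c['extrinsics'])); print(n,T[:3,3],-T[:3,2],c['fx'],c['D'])
    for q in ['mill','inlay','drawer','drawer_front','salt_mill','jar','wine','cork','mug','can_opener']:
        try:
            for b in imaging.boxes_of(n,q)[:4]: print(q,round(b['p'],2),np.round(b['bbox']))
        except Exception as e: print(q,e)
print(sensors.read_state())
E
```

```text
pics
top [ 0.4434 -0.0055  1.0447] [ 0.1242 -0.0196 -0.9921] 399.93859152259625 [-0.0512  0.      0.      0.      0.    ]
mill 0.95 [296. 282. 324. 308.]
mill 0.94 [331. 164. 366. 198.]
mill 0.83 [223. 283. 254. 312.]
mill 0.19 [415. 172. 462. 209.]
inlay 0.51 [153. 209. 179. 279.]
drawer 0.64 [225. 166. 320. 207.]
salt_mill 0.62 [147. 150. 174. 172.]
wine 0.95 [ 53. 165. 131. 214.]
wine 0.2 [155. 210. 176. 284.]
wine 0.19 [414. 174. 459. 208.]
cork 0.43 [267. 280. 276. 294.]
mug 0.84 [413. 174. 459. 207.]
can_opener 0.68 [154. 207. 182. 282.]
side [1.2172 0.987  1.026 ] [-0.4507 -0.6487 -0.6133] 474.0332118510189 [-0.0405  0.      0.      0.      0.    ]
mill 0.93 [327. 170. 342. 234.]
mill 0.83 [270. 168. 285. 232.]
mill 0.64 [293. 153. 307. 210.]
mill 0.61 [212. 169. 233. 215.]
inlay 0.69 [228. 187. 258. 203.]
drawer_front 0.73 [230. 202. 285. 264.]
salt_mill 0.69 [281. 287. 304. 323.]
jar 0.75 [190. 182. 210. 214.]
wine 0.91 [332. 244. 366. 338.]
wine 0.56 [272. 170. 289. 231.]
cork 0.59 [314. 208. 319. 226.]
mug 0.63 [179. 160. 204. 186.]
mug 0.19 [270. 170. 287. 232.]
can_opener 0.52 [318. 257. 374. 286.]
{'t': 1.1, 'joints': array([ 1.1085,  0.4261,  0.0739,  1.606 , -0.0341,  1.1108, -0.0671]), 'qd': array([-0.0008,  0.0017, -0.0032,  0.0023,  0.0006, -0.0005, -0.0001]), 'joint_efforts': array([  0.0004, -94.9532,   3.7562, -46.3897,   0.0189,   0.0024,
         0.    ]), 'eef_pos': array([ 0.2077, -0.6422,  0.2033]), 'ee_rot': array([-0.5718,  0.416 , -0.416 ,  0.5718]), 'wrist_force': array([-0.5958, -0.5816,  0.53  ]), 'wrist_torque': array([ 0.0011, -0.0173,  0.0033]), 'width': 1.0022927859332604}
```

View pics/top0.png

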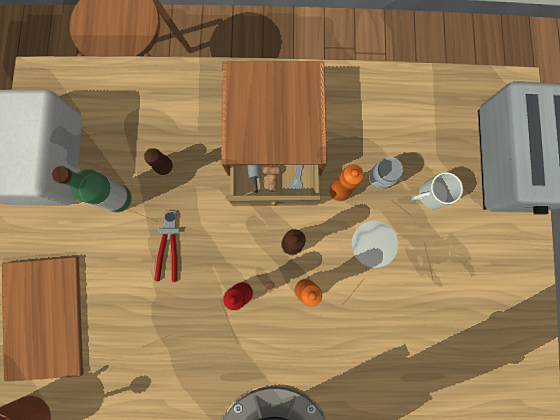

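View pics/side0.png

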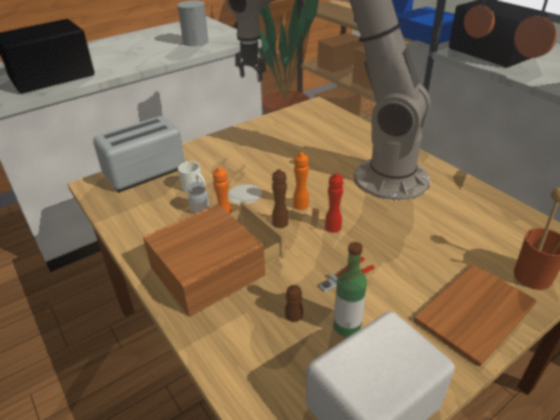

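```bash
python3 - <<'E'
import cv2
a=cv2.imread('pics/top0.png')[130:330,40:480]; cv2.imwrite('pics/top0z.png',cv2.resize(a,None,fx=1.8,fy=1.8,interpolation=cv2.INTER_CUBIC))
a=cv2.imread('pics/side0.png')[130:350,150:400]; cv2.imwrite('pics/side0z.png',cv2.resize(a,None,fx=2.7,fy=2.7,interpolation=cv2.INTER_CUBIC))
E
```

```text
(no output)
```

View pics/top0z.png

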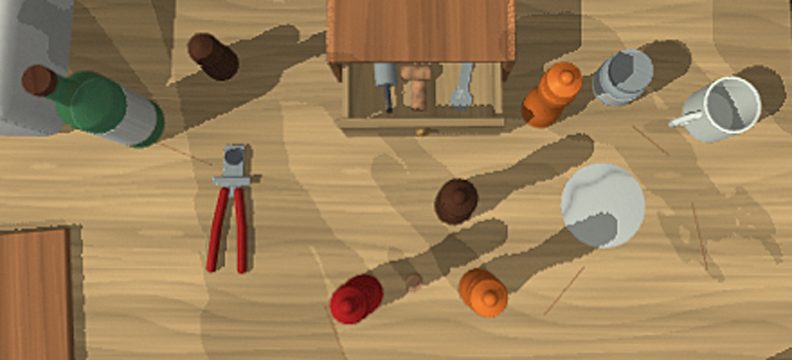

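View pics/side0z.png

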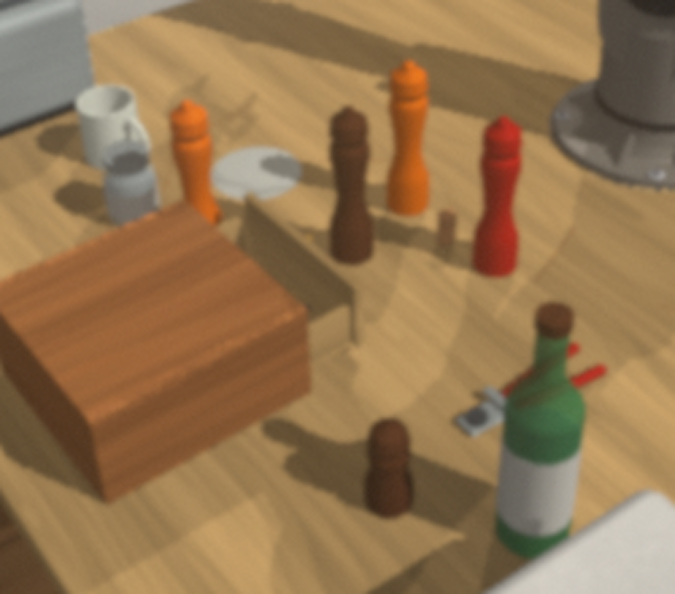

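Top view: x is up and y is left. The dark mill is at (293,241) in front of the drawer, and the inlay is at (375,243) to its right (-y). Orange look-alikes stand at (346,182) and (308,292), the red one is at (238,295) and the cork is at (269,285).

```bash
cat > meas.py <<'E'
from h import *
from scipy.optimize import least_squares
np.set_printoptions(precision=4,suppress=True)
def circ(P):
    f=lambda q: np.hypot(P[:,0]-q[0],P[:,1]-q[1])-q[2]
    return least_squares(f,[*P[:,:2].mean(0),.02],loss='soft_l1',f_scale=.003).x
def load(n): return {k:v for k,v in np.load(n).items()}
E
python3 - <<'E'
from meas import *
T=load('top0.npz'); S=load('side0.npz')
ct=cloud(T); cs=cloud(S)
for nm,c in (('T',ct),('S',cs)):
    print(nm,'counter z', np.nanmedian(c[200:300,300:420,2]) if nm=='T' else np.nanmedian(c[240:250,300:320,2]))
# inlay
f=T['frame'].astype(int)
m=np.zeros(f.shape[:2],bool); m[215:275,345:405]=1
hsv=cv2.cvtColor(T['frame'],cv2.COLOR_RGB2HSV)
m&=(hsv[...,1]<50)
m=cv2.morphologyEx(m.astype(np.uint8),cv2.MORPH_OPEN,np.ones((3,3)))
cn=max(cv2.findContours(m,0,2)[0],key=cv2.contourArea)
h=cv2.convexHull(cn); w=at_z(T,h.reshape(-1,2),0); print('inlay',circ(w))
# mills via cloud: column stats
def cyl(c,roi,zlo,zhi,ctr,rad=.06):
    P=c.reshape(-1,3); P=P[np.isfinite(P).all(1)]
    P=P[(P[:,2]>zlo)&(P[:,2]<zhi)&(np.hypot(*(P[:,:2]-ctr).T)<rad)]
    return P
guess={'mill':(293,241),'o1':(350,175),'o2':(310,293),'red':(237,297),'cork':(269,286),'salt':(155,158),'jar':(386,172),'mug':(440,190),'wine':(80,185)}
for k,uv in guess.items():
    print(k,ct[uv[1],uv[0]])
for k in ['mill','o1','o2','red','cork','jar']:
    g=ct[guess[k][1],guess[k][0]][:2]
    P=np.r_[cyl(ct,None,.006,.25,g,.05),cyl(cs,None,.006,.25,g,.05)]
    for lo,hi in ((.006,.045),(.045,.12),(.12,.25)):
        Q=P[(P[:,2]>lo)&(P[:,2]<hi)]
        if len(Q)>8: print(k,lo,len(Q),circ(Q),Q[:,2].max())
# drawer
for uv in [(232,100),(270,100),(315,100),(225,160),(322,160),(235,199),(276,199),(318,199),(276,203)]: print(uv,ct[uv[1],uv[0]])
E
```

```text
T counter z -0.0005393823599326719
S counter z -0.0027198947410069785
inlay [ 0.5023 -0.2577  0.0617]
mill [ 0.4936 -0.0355  0.2156]
o1 [ 0.6368 -0.1566  0.2093]
o2 [ 0.3872 -0.0716  0.2115]
red [0.3771 0.0787 0.2049]
cork [0.392  0.0166 0.0443]
salt [0.6959 0.2952 0.1046]
jar [ 0.6718 -0.2656  0.0971]
mug [ 0.6472 -0.436   0.0067]
wine [0.6037 0.4112 0.226 ]
mill 0.006 159 [ 0.5008 -0.0369  0.0282] 0.044908019460498494
mill 0.045 315 [ 0.4978 -0.0396  0.0241] 0.11983394924055069
mill 0.12 769 [ 0.5016 -0.0343  0.0189] 0.22162780546597938
o1 0.006 78 [ 0.6417 -0.1656  0.0278] 0.044908357545894284
o1 0.045 388 [ 0.6427 -0.1662  0.0226] 0.11988954068260527
o1 0.12 844 [ 0.6434 -0.1615  0.0198] 0.21882998868442183
o2 0.006 169 [ 0.3844 -0.072   0.0268] 0.04497147913269817
o2 0.045 325 [ 0.3825 -0.0744  0.0227] 0.1195417573663008
o2 0.12 763 [ 0.3857 -0.0701  0.0181] 0.21979811689377193
red 0.006 193 [0.3731 0.0901 0.0286] 0.04498862310365448
red 0.045 377 [0.3717 0.0882 0.0231] 0.1196405785832374
red 0.12 812 [0.376  0.091  0.0189] 0.21953329301469338
cork 0.006 147 [0.3927 0.0207 0.0104] 0.04498862310365448
cork 0.045 26 [0.3778 0.039  0.0246] 0.05465973517256095
jar 0.006 252 [ 0.6824 -0.2755  0.035 ] 0.04455950675104836
jar 0.045 1071 [ 0.6806 -0.2698  0.0257] 0.1036830892236299
(232, 100) [0.8373 0.1116 0.1235]
(270, 100) [0.8388 0.0199 0.1237]
(315, 100) [ 0.8395 -0.0887  0.1274]
(225, 160) [0.6886 0.1237 0.1217]
(322, 160) [ 0.6915 -0.1057  0.1247]
(235, 199) [0.5982 0.0993 0.1054]
(276, 199) [0.5998 0.0019 0.1041]
(318, 199) [ 0.6012 -0.0982  0.1046]
(276, 203) [0.5944 0.002  0.0772]
```

```bash
python3 - <<'E'
from meas import *
from scipy.spatial.transform import Rotation as R
T=load('top0.npz'); S=load('side0.npz'); ct=cloud(T); cs=cloud(S)
q=[-0.5718,0.416,-0.416,0.5718]; print('tool axes cols\n',R.from_quat(q).as_matrix())
# gripper cloud in side view
P=cs[:90,200:300].reshape(-1,3); P=P[np.isfinite(P).all(1)]
t=np.array([.2077,-.6422,.2033]); Q=(P-t)@R.from_quat(q).as_matrix()
Q=Q[(np.abs(Q[:,0])<.15)&(np.abs(Q[:,2])<.15)&(Q[:,1]<.03)&(Q[:,1]>-.4)]
for lo in np.arange(-.3,.02,.015):
    a=Q[(Q[:,1]>=lo)&(Q[:,1]<lo+.015)]
    if len(a)>3: print(round(lo,3),len(a),'x',a[:,0].min(),a[:,0].max(),'z',a[:,2].min(),a[:,2].max())
# drawer: panel top edge profile along x at several y
c=ct
for v in range(155,210,2):
    print(v,c[v,245],c[v,276],c[v,305])
E
```

```text
tool axes cols
 [[ 0.3078  0.      0.9515]
 [-0.9515  0.      0.3078]
 [ 0.     -1.      0.    ]]
-0.3 96 x -0.055397072447490106 0.023198167637537886 z -0.030787999361578503 0.04993212465933107
-0.285 99 x -0.054053281978278384 0.03078765205802044 z -0.02705907068826219 0.05317721570877354
-0.27 91 x -0.05157036340991953 0.03267874242520976 z -0.023016638088038856 0.05040875336790388
-0.255 91 x -0.05389148285955778 0.023752413140864542 z -0.022164696563201223 0.051606099882699194
-0.24 98 x -0.057817806296526386 0.023671847030739445 z -0.03151994547114199 0.053376894409747105
-0.225 78 x -0.05447709526220481 0.026619177263555723 z -0.028283712451080776 0.050742588231955134
-0.21 61 x -0.04372213914371926 0.02521350982871365 z -0.032495166501507945 0.042606700924975885
-0.195 69 x -0.0457558846758487 0.018307074329782378 z -0.01739721654890592 0.042849928961535534
-0.18 73 x -0.045715291395502504 0.026813023248533817 z -0.020060069372787457 0.043669502214676886
-0.165 58 x -0.04765159430157156 0.0110024440707962 z -0.01500890060553228 0.04129137032984902
-0.15 66 x -0.07085744845663
[... 2177 characters left out ...]
0721  0.0283]
193 [0.6272 0.0827 0.0267] [0.6283 0.0028 0.0269] [ 0.6301 -0.0724  0.0232]
195 [0.6225 0.0828 0.024 ] [0.6233 0.0027 0.0255] [ 0.611  -0.0673  0.1014]
197 [0.6034 0.0757 0.1053] [0.6043 0.002  0.1058] [ 0.606  -0.0673  0.1019]
199 [0.5987 0.0757 0.1041] [0.5998 0.0019 0.1041] [ 0.6008 -0.0672  0.1041]
201 [0.5957 0.0765 0.0932] [0.597  0.002  0.0917] [ 0.5993 -0.0686  0.0837]
203 [0.5956 0.079  0.0623] [0.5944 0.002  0.0772] [ 0.5993 -0.0706  0.0526]
205 [0.5953 0.0816 0.0308] [0.5912 0.002  0.0654] [ 0.5997 -0.0731  0.016 ]
207 [ 0.5946  0.0842 -0.0002] [0.5952 0.0024 0.0036] [ 0.597  -0.0742 -0.0011]
209 [0.5892 0.084  0.0003] [0.59   0.0024 0.0025] [ 0.5915 -0.0742 -0.0002]
```

```bash
python3 - <<'E'
import cv2
a=cv2.imread('pics/side0.png')[0:200,180:450]; cv2.imwrite('pics/side0g.png',cv2.resize(a,None,fx=2.8,fy=2.8,interpolation=cv2.INTER_CUBIC))
E
```

```text
(no output)
```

View pics/side0g.png

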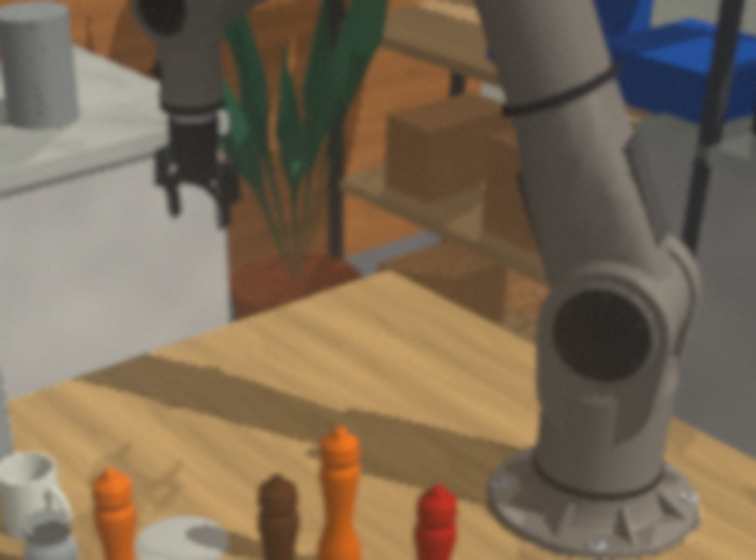

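Emit:
jog_arm(deltas=[{"y": -0.04}, {"y": -0.04}, {"x": -0.01, "y": -0.03, "z": 0.01}, {"x": -0.03, "z": 0.026}, {"x": -0.03, "z": 0.026}, {"x": -0.03, "z": 0.026}, {"x": -0.03, "z": 0.026}, {"x": -0.03, "z": 0.026}, {"x": -0.03, "z": 0.026}, {"x": -0.03, "z": 0.026}])

```text
invalid input at $.deltas[0]: expected keys x, y, z, roll
```

Emit:
jog_arm(deltas=[{"x": 0, "y": -0.04, "z": 0, "roll": 0}, {"x": 0, "y": -0.04, "z": 0, "roll": 0}, {"x": -0.01, "y": -0.03, "z": 0.01, "roll": 0}, {"x": -0.03, "y": 0, "z": 0.026, "roll": 0}, {"x": -0.03, "y": 0, "z": 0.026, "roll": 0}, {"x": -0.03, "y": 0, "z": 0.026, "roll": 0}, {"x": -0.03, "y": 0, "z": 0.026, "roll": 0}, {"x": -0.03, "y": 0, "z": 0.026, "roll": 0}, {"x": -0.03, "y": 0, "z": 0.026, "roll": 0}, {"x": -0.03, "y": 0, "z": 0.026, "roll": 0}])

```text
t: 1.93
eef_pos: [0.3215, -0.3697, 0.317]
ee_rot: [0.57, -0.42, 0.419, -0.568]
wrist_force: [1.7, -0.3, 0.6]
width: 1.0
```

Emit:
jog_arm(deltas=[{"x": -0.032, "y": 0, "z": 0.026, "roll": 0}, {"x": -0.032, "y": 0, "z": 0.026, "roll": 0}, {"x": -0.032, "y": 0, "z": 0.026, "roll": 0}, {"x": -0.032, "y": 0, "z": 0.026, "roll": 0}, {"x": -0.032, "y": 0, "z": 0.026, "roll": 0}, {"x": -0.032, "y": 0, "z": 0.026, "roll": 0}, {"x": -0.032, "y": 0, "z": 0.026, "roll": 0}, {"x": -0.032, "y": 0, "z": 0.026, "roll": 6}, {"x": -0.035, "y": 0, "z": 0.022, "roll": 6}, {"x": -0.038, "y": 0, "z": 0.018, "roll": 6}])

```text
t: 2.77
eef_pos: [0.4644, 0.0041, 0.3187]
ee_rot: [0.506, -0.491, 0.498, -0.505]
wrist_force: [1.5, -0.4, -0.9]
width: 0.996
```

```bash
cat > g.py <<'E'
from meas import *
from scipy.spatial.transform import Rotation as R
s=sensors.read_state(); print(s['t'],s['eef_pos'],s['joints']); M=R.from_quat(s['ee_rot']).as_matrix(); print(M)
T=cam('top');S=cam('side')
import sys
tag=sys.argv[1]
for n,c in (('top',T),('side',S)):
    save(c,n+tag+'.png'); np.savez(n+tag+'.npz',**{k:np.array(v) for k,v in c.items()})
E
python3 g.py 1; python3 - <<'E'
from meas import *
from scipy.spatial.transform import Rotation as R
s=sensors.read_state(); M=R.from_quat(s['ee_rot']).as_matrix()
uv=proj(load('side1.npz'),s['eef_pos'])[0]; print(uv)
S=load('side1.npz'); cs=cloud(S)
u,v=map(int,uv); 
P=cs.reshape(-1,3); P=P[np.isfinite(P).all(1)]
Q=(P-s['eef_pos'])@M
Q=Q[(np.abs(Q[:,0])<.12)&(np.abs(Q[:,2])<.12)&(Q[:,1]<.03)&(Q[:,1]>-.4)]
for lo in np.arange(-.26,.02,.01):
    a=Q[(Q[:,1]>=lo)&(Q[:,1]<lo+.01)]
    if len(a)>3: print(round(lo,3),len(a),'x',np.percentile(a[:,0],[0,4,96,100]),'z',np.percentile(a[:,2],[0,4,96,100]))
a=cv2.imread('pics/side1.png')[max(0,v-110):v+30,u-70:u+70]; cv2.imwrite('pics/side1g.png',cv2.resize(a,None,fx=4,fy=4,interpolation=cv2.INTER_CUBIC))
E
```

```text
2.7667 [0.4644 0.0041 0.3187] [ 0.4047  0.008  -0.5534  1.8773  0.013   1.2536 -1.7016]
[[ 0.0219  0.005   0.9997]
 [-0.9997 -0.0075  0.0219]
 [ 0.0076 -1.      0.0049]]
[295.7986 142.297 ]
-0.26 127 x [-0.0536 -0.0513  0.0113  0.0229] z [-0.0264 -0.0184  0.0478  0.0501]
-0.25 128 x [-0.0528 -0.0512  0.01    0.0239] z [-0.0277 -0.0174  0.0471  0.049 ]
-0.24 148 x [-0.0531 -0.0517  0.0097  0.027 ] z [-0.0361 -0.0222  0.0488  0.0512]
-0.23 125 x [-0.0544 -0.0529  0.0059  0.0223] z [-0.0289 -0.0162  0.0487  0.0505]
-0.22 60 x [-0.0553 -0.0535  0.0074  0.0142] z [-0.0231 -0.0178  0.0487  0.0502]
-0.21 78 x [-0.0431 -0.0406  0.0012  0.0126] z [-0.0211 -0.0122  0.0356  0.039 ]
-0.2 114 x [-0.0463 -0.0434  0.0068  0.0188] z [-0.0248 -0.0158  0.0398  0.0439]
-0.19 94 x [-0.0465 -0.0431  0.0022  0.0078] z [-0.02   -0.0164  0.0396  0.0433]
-0.18 94 x [-0.0463 -0.0438  0.0046  0.01  ] z [-0.0205 -0.0116  0.0392  0.0412]
-0.17 94 x [-0.0473 -0.0434  0.0021  0.0102] z [-0.0221 -0.0136  0.0392  0.0401]
-0.16 57 x [-0.0454 -0.0437 -0.0032  0.0054] z [-0.0204 -0.0089  0.0394  0.0406]
-0.15 80 x [-0.
[... 179 characters left out ...]
.0555  0.0659] z [-0.0099 -0.0058  0.0219  0.0228]
-0.12 117 x [-0.0797 -0.0773  0.0586  0.0639] z [-0.0097 -0.0061  0.0195  0.0207]
-0.11 112 x [-0.0805 -0.0777  0.0635  0.0687] z [-0.013  -0.0078  0.0201  0.0216]
-0.1 100 x [-0.083  -0.0806  0.062   0.0731] z [-0.0097 -0.0062  0.0177  0.0191]
-0.09 46 x [-0.0789 -0.0785  0.0635  0.0704] z [-0.0081 -0.0061  0.0169  0.017 ]
-0.08 45 x [-0.0638 -0.0618  0.0435  0.0499] z [-0.0094 -0.0059  0.0151  0.0153]
-0.07 55 x [-0.0646 -0.0629  0.0474  0.0521] z [-0.01   -0.0058  0.0142  0.0153]
-0.06 45 x [-0.0638 -0.0633  0.05    0.0521] z [-0.0112 -0.0082  0.0143  0.0148]
-0.05 38 x [-0.0631 -0.059   0.0411  0.0522] z [-0.0083 -0.0073  0.0143  0.0153]
```

View pics/side1g.png

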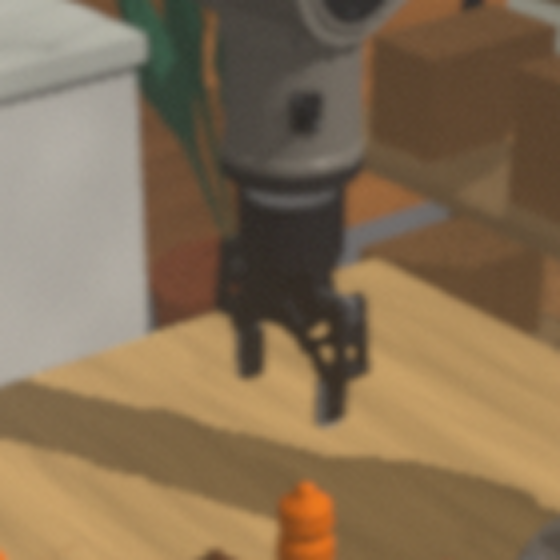

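View pics/side1.png

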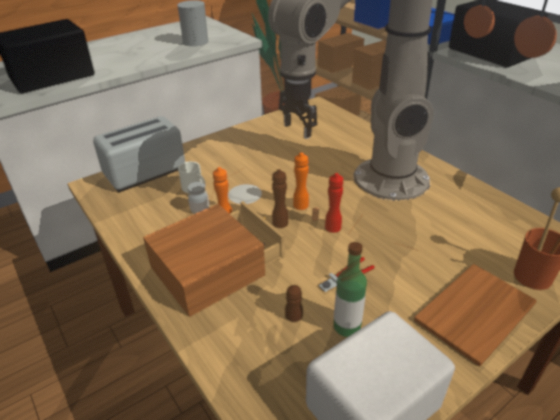

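```bash
python3 - <<'E'
from meas import *
S=load('side0.npz'); f=S['frame']
# silhouette of the mill in side0: for height h, project axis point & measure dark width
c0=np.array([.501,-.036])
hsv=cv2.cvtColor(f,cv2.COLOR_RGB2HSV).astype(int)
T=np.linalg.inv(S['extrinsics']); cp=T[:3,3]
d=np.array([c0[0],c0[1]])-cp[:2]; d/=np.linalg.norm(d); n=np.array([-d[1],d[0]])
g=f.astype(float).sum(2)
for h in np.arange(.005,.225,.01):
    P=np.array([[*(c0+n*o),h] for o in np.arange(-.05,.0501,.002)])
    uv=proj(S,P).astype(np.float32)
    val=cv2.remap(g.astype(np.float32),uv[:,0].reshape(1,-1),uv[:,1].reshape(1,-1),1)[0]
    on=np.arange(-.05,.0501,.002)[val<255]
    print(round(h,3),''.join('#' if x<255 else '.' for x in val), len(on)*2, on.mean() if len(on) else 0)
import scipy
# palm shape
from scipy.spatial.transform import Rotation as R
s=sensors.read_state(); M=R.from_quat(s['ee_rot']).as_matrix()
cs=cloud(load('side1.npz')); P=cs.reshape(-1,3);P=P[np.isfinite(P).all(1)];Q=(P-s['eef_pos'])@M
a=Q[(np.abs(Q[:,0])<.1)&(np.abs(Q[:,2])<.1)&(Q[:,1]<-.165)&(Q[:,1]>-.205)]
print(circ(a[:,[0,2]]))
for x in np.arange(-.05,.03,.01):
    b=a[(a[:,0]>=x)&(a[:,0]<x+.01)]; print(round(x,2),len(b),np.median(b[:,2]))
for y0,y1 in ((-.155,-.14),(-.14,-.125),(-.125,-.11),(-.11,-.1),(-.1,-.085),(-.08,-.04)):
  a=Q[(np.abs(Q[:,0])<.1)&(np.abs(Q[:,2])<.1)&(Q[:,1]<y1)&(Q[:,1]>y0)]
  print(y0,[ (round(x,2),round(float(np.percentile(b[:,2],90)),3)) for x in np.arange(-.09,.08,.01) for b in [a[(a[:,0]>=x)&(a[:,0]<x+.01)]] if len(b)>2])
E
```

```text
0.005 ............############################........... 56 0.0010000000000000425
0.015 ...........#############################........... 58 4.163336342344337e-17
0.025 ########################################........... 80 -0.010999999999999968
0.035 #######################################............ 78 -0.011999999999999974
0.045 ....#################################.............. 66 -0.009999999999999967
0.055 .............#######################............... 46 -0.001999999999999959
0.065 #..............####################................ 42 -0.003333333333333294
0.075 ###............###################................. 44 -0.008272727272727235
0.085 ###.............#################.................. 40 -0.008899999999999963
0.095 ###.............##################................. 42 -0.007714285714285676
0.105 ##..............####################............... 44 -0.003545454545454505
0.115 #................###################............... 40 -0.0005999999999999589
0.125 ................###################................ 38 4.163336342344337e-17
0.135 ..............
[... 1941 characters left out ...]
), (np.float64(-0.07), 0.015), (np.float64(-0.05), 0.019), (np.float64(-0.04), 0.021), (np.float64(-0.03), 0.018), (np.float64(-0.02), 0.014), (np.float64(-0.01), 0.013), (np.float64(-0.0), 0.013), (np.float64(0.01), 0.016), (np.float64(0.02), 0.02), (np.float64(0.03), 0.019), (np.float64(0.05), 0.014), (np.float64(0.06), 0.013)]
-0.1 [(np.float64(-0.09), 0.012), (np.float64(-0.08), 0.014), (np.float64(-0.07), 0.014), (np.float64(-0.06), 0.015), (np.float64(-0.05), 0.017), (np.float64(0.02), 0.017), (np.float64(0.03), 0.015), (np.float64(0.04), 0.015), (np.float64(0.05), 0.016), (np.float64(0.06), 0.014)]
-0.08 [(np.float64(-0.07), 0.009), (np.float64(-0.06), 0.015), (np.float64(-0.05), 0.014), (np.float64(0.03), 0.013), (np.float64(0.04), 0.012), (np.float64(0.05), 0.008)]
  return _methods._mean(a, axis=axis, dtype=dtype,
  ret = ret.dtype.type(ret / rcount)
```

```bash
python3 g.py 2; python3 - <<'E'
from meas import *
from scipy.spatial.transform import Rotation as R
s=sensors.read_state(); M=R.from_quat(s['ee_rot']).as_matrix()
for n in ('top','side'):
    D=load(n+'2.npz'); c=cloud(D).reshape(-1,3); c=c[np.isfinite(c).all(1)]
    c0=cloud(load(n+'0.npz')).reshape(-1,3); c0=c0[np.isfinite(c0).all(1)]
    for k,g in (('mill',(.501,-.036)),('o2',(.385,-.072)),('red',(.373,.09)),('o1',(.642,-.166)),('jar',(.682,-.2755)),('cork',(.393,.0207))):
        for lo,hi in ((.008,.042),(.15,.2)):
            q=c0[(np.hypot(c0[:,0]-g[0],c0[:,1]-g[1])<.045)&(c0[:,2]>lo)&(c0[:,2]<hi)]
            if len(q)>15: print(n,k,lo,len(q),circ(q))
    Q=(c-s['eef_pos'])@M
    Q=Q[(np.abs(Q[:,0])<.12)&(np.abs(Q[:,2])<.12)&(Q[:,1]<.0)&(Q[:,1]>-.25)]
    print(n,len(Q))
    for lo in np.arange(-.25,0,.01):
        a=Q[(Q[:,1]>=lo)&(Q[:,1]<lo+.01)]
        if n=='top' and len(a)>3: print(round(lo,3),len(a),'x',np.percentile(a[:,0],[4,96]),'z',np.percentile(a[:,2],[4,96]))
    print(proj(D,s['eef_pos']))
E
```

```text
2.8667 [0.4651 0.0074 0.3186] [ 0.4021  0.0095 -0.5571  1.876   0.0123  1.2533 -1.7038]
[[ 0.0258  0.0052  0.9997]
 [-0.9996 -0.0059  0.0258]
 [ 0.006  -1.      0.0051]]
top mill 0.15 130 [ 0.4973 -0.0386  0.0216]
top o2 0.15 137 [ 0.3823 -0.074   0.0215]
top red 0.008 26 [0.3707 0.0884 0.028 ]
top red 0.15 138 [0.3725 0.0871 0.0213]
top o1 0.008 57 [ 0.6417 -0.1658  0.028 ]
top o1 0.15 204 [ 0.641  -0.1648  0.0218]
top jar 0.008 95 [ 0.6809 -0.2771  0.0344]
top cork 0.008 26 [0.3969 0.0404 0.0272]
top 0
[[273.8102 253.6078]]
side mill 0.008 123 [ 0.5017 -0.0356  0.0271]
side mill 0.15 219 [ 0.502  -0.0357  0.0217]
side o2 0.008 125 [ 0.3854 -0.0708  0.0262]
side o2 0.15 197 [ 0.3855 -0.0711  0.0211]
side red 0.008 138 [0.3751 0.092  0.0267]
side red 0.15 219 [0.3753 0.0914 0.0214]
side o1 0.15 212 [ 0.6455 -0.1621  0.0217]
side jar 0.008 129 [ 0.6842 -0.2695  0.031 ]
side cork 0.008 67 [0.3937 0.0204 0.0102]
side 1864
[[295.1038 141.6885]]
```

View pics/top2.png

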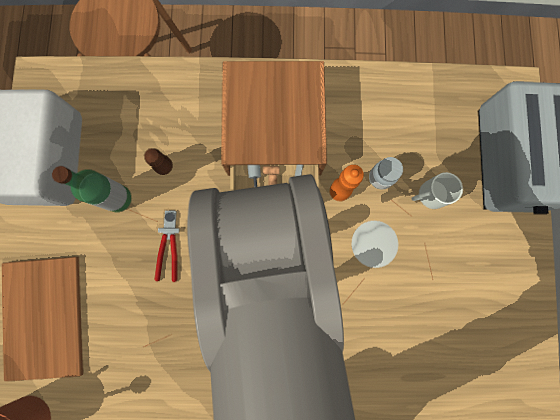

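Emit:
jog_arm(deltas=[{"x": -0.006, "y": 0, "z": -0.025, "roll": 1.5}, {"x": 0, "y": 0, "z": 0, "roll": 0}, {"x": 0, "y": 0.03, "z": 0, "roll": 0}, {"x": 0, "y": 0.03, "z": 0, "roll": 0}, {"x": 0, "y": 0.03, "z": 0, "roll": 0}, {"x": 0, "y": 0.03, "z": 0, "roll": 0}, {"x": 0, "y": 0.03, "z": 0, "roll": 0}, {"x": 0, "y": 0.02, "z": 0, "roll": 0}, {"x": 0, "y": 0, "z": 0, "roll": 0}])

```text
t: 3.72
eef_pos: [0.439, -0.0041, 0.1444]
ee_rot: [0.499, -0.495, 0.506, -0.499]
wrist_force: [-0.3, -1.0, -0.5]
width: 1.002
```

```bash
cat > gv.py <<'E'
import sys
from meas import *
from scipy.spatial.transform import Rotation as R
tag=sys.argv[1]
s=sensors.read_state(); M=R.from_quat(s['ee_rot']).as_matrix()
print('t',round(s['t'],2),'eef',s['eef_pos'],'F',s['wrist_force'],'w',round(s['width'],3)); print('toolx',M[:,0],'tooly',M[:,1])
D=cam('side'); save(D,'side'+tag+'.png'); np.savez('side'+tag+'.npz',**{k:np.array(v) for k,v in D.items()})
OFF=np.array([.004,.003,0])  # side camera bias vs top
c=cloud(D)-OFF; f=D['frame'].astype(int)
Pc=c.reshape(-1,3); col=f.reshape(-1,3); ok=np.isfinite(Pc).all(1); Pc=Pc[ok]; col=col[ok]
Q=(Pc-s['eef_pos'])@M
dark=(col.max(1)<110)&(col.max(1)-col.min(1)<25)
G=Q[(np.abs(Q[:,0])<.1)&(np.abs(Q[:,2])<.06)&(Q[:,1]<.03)&(Q[:,1]>-.25)&dark&(Pc[:,2]>.004)]
for lo in np.arange(-.25,.03,.01):
    a=G[(G[:,1]>=lo)&(G[:,1]<lo+.01)]
    if len(a)>3 and lo>-.125: print(round(lo,3),len(a),'x',np.percentile(a[:,0],[4,96]),'z',np.percentile(a[:,2],[4,96]))
# mill: brown points
if len(sys.argv)>3:
    g=np.array([float(sys.argv[2]),float(sys.argv[3])])
    br=(col[:,0]-col[:,2]>18)&(col[:,0]<130)&(col[:,0]-col[:,1]>8)
    for lo,hi in ((.008,.042),(.05,.1),(.13,.2)):
        q=Pc[(np.hypot(*(Pc[:,:2]-g).T)<.06)&(Pc[:,2]>lo)&(Pc[:,2]<hi)&br]
        if len(q)>15: print('mill',lo,len(q),circ(q),'tool',((np.r_[circ(q)[:2],0]-s['eef_pos'])@M)[[0,2]])
u,v=proj(D,[*(s['eef_pos'][:2]),.1])[0]; u=int(np.clip(u,100,460)); v=int(np.clip(v,75,345))
a=cv2.imread('pics/side%s.png'%tag)[v-75:v+75,u-100:u+100]; cv2.imwrite('pics/z%s.png'%tag,cv2.resize(a,None,fx=4,fy=4,interpolation=cv2.INTER_CUBIC))
E
python3 gv.py 3 .4975 -.0385
```

```text
t 3.72 eef [ 0.439  -0.0041  0.1444] F [-0.309  -1.0043 -0.4842] w 1.002
toolx [-0.0024 -0.9999  0.0119] tooly [ 0.0117 -0.0119 -0.9999]
-0.12 55 x [-0.0714  0.0634] z [-0.0082  0.0157]
-0.11 28 x [-0.0703  0.0633] z [-0.0121  0.0164]
-0.1 54 x [-0.0746  0.0694] z [-0.0124  0.0108]
-0.09 10 x [-0.0549  0.0458] z [-0.0115  0.0098]
-0.08 25 x [-0.0575  0.0476] z [-0.0091  0.0062]
-0.07 13 x [-0.0597  0.0464] z [-0.0035  0.0085]
-0.06 14 x [-0.0569  0.0451] z [-0.0059  0.0059]
-0.05 5 x [-0.0335  0.0464] z [-0.0077  0.005 ]
mill 0.008 129 [ 0.4977 -0.0385  0.0271] tool [0.0325 0.0571]
mill 0.05 164 [ 0.4977 -0.0379  0.0189] tool [0.0319 0.057 ]
mill 0.13 273 [ 0.4855 -0.0561  0.0408] tool [0.0502 0.0448]
```

View pics/z3.png

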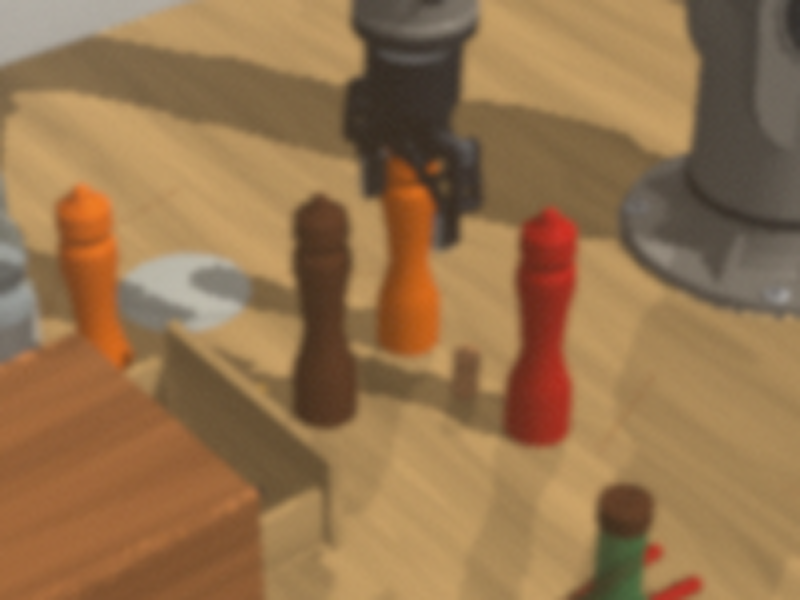

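Emit:
jog_arm(deltas=[{"x": -0.018, "y": 0, "z": 0, "roll": 0}, {"x": 0, "y": 0.03, "z": 0, "roll": 0}, {"x": 0, "y": 0.03, "z": 0, "roll": 0}, {"x": 0, "y": 0.03, "z": 0, "roll": 0}, {"x": 0, "y": 0.015, "z": 0, "roll": 0}, {"x": 0, "y": 0, "z": 0, "roll": 0}, {"x": 0, "y": 0, "z": 0, "roll": 0}])

```text
t: 4.35
eef_pos: [0.4504, 0.0084, 0.0486]
ee_rot: [0.495, -0.491, 0.513, -0.501]
wrist_force: [-0.4, -0.1, 0.7]
width: 1.001
```

```bash
python3 gv.py 4 .4975 -.0385
```

```text
t 4.35 eef [0.4504 0.0084 0.0486] F [-0.4081 -0.1023  0.7002] w 1.001
toolx [-0.0074 -0.9999  0.0156] tooly [ 0.0282 -0.0158 -0.9995]
-0.12 45 x [-0.0718  0.0597] z [-0.0051  0.0155]
-0.11 24 x [-0.0733  0.0639] z [-0.0109  0.016 ]
-0.1 40 x [-0.0732  0.069 ] z [-0.0128  0.0115]
-0.09 13 x [-0.0694  0.0458] z [-0.0087  0.0108]
-0.08 16 x [-0.0586  0.0496] z [-0.0108  0.0061]
-0.07 19 x [-0.059   0.0457] z [-0.0063  0.0054]
-0.06 16 x [-0.0583  0.0456] z [-0.0064  0.007 ]
mill 0.008 127 [ 0.4983 -0.0377  0.0264] tool [0.045  0.0469]
mill 0.05 183 [ 0.4838 -0.0584  0.0412] tool [0.0658 0.0325]
mill 0.13 376 [ 0.4867 -0.0475  0.0344] tool [0.0549 0.0354]
```

View pics/z4.png

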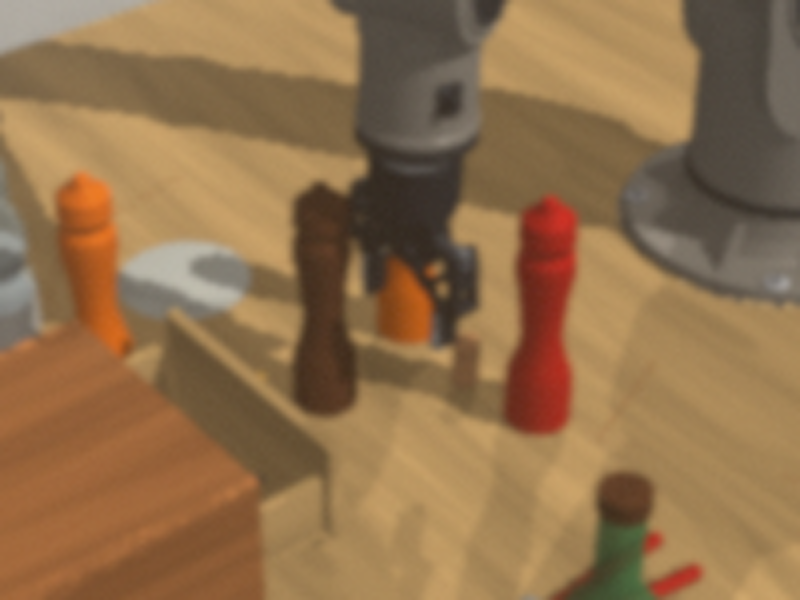

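```bash
python3 - <<'E'
from meas import *
D=load('side4.npz'); s=sensors.read_state(); e=s['eef_pos']
u,v=proj(D,[e[0],e[1],.1])[0]; u,v=int(u),int(v)
px=[u-100+440/4, v-75+344/4]; print(px)
a=at_z(D,px,0)[0]; b=at_z(D,px,.2)[0]
for y in (.05,.058,.065,.07): 
    t=(y+.003-a[1])/(b[1]-a[1]); print(y,a+(b-a)*t)
# depth around there
c=cloud(D)
x,y=map(int,px)
for dy in range(-10,4): print(y+dy,[np.round(c[y+dy,x+dx],3).tolist() for dx in (-1,1)], D['frame'][y+dy,x])
print(proj(D,[[.45,.06,z] for z in (0,.05,.1)]))
E
```

```text
[309.0, 210.0]
0.05 [0.4461 0.053  0.0826]
0.058 [0.4527 0.061  0.0907]
0.065 [0.4585 0.068  0.0978]
0.07 [0.4626 0.073  0.1028]
200 [[0.463, 0.068, 0.14], [0.464, 0.079, 0.146]] [60 49 39]
201 [[0.466, 0.071, 0.139], [0.46, 0.073, 0.137]] [59 48 38]
202 [[0.462, 0.066, 0.13], [0.462, 0.076, 0.136]] [62 51 43]
203 [[0.459, 0.062, 0.122], [0.454, 0.067, 0.123]] [66 56 48]
204 [[0.457, 0.06, 0.116], [0.457, 0.071, 0.123]] [67 58 50]
205 [[0.459, 0.063, 0.115], [0.455, 0.069, 0.117]] [69 60 52]
206 [[0.457, 0.061, 0.109], [0.458, 0.072, 0.116]] [70 61 54]
207 [[0.458, 0.062, 0.106], [0.457, 0.071, 0.111]] [70 61 54]
208 [[0.457, 0.061, 0.101], [0.457, 0.07, 0.106]] [75 66 60]
209 [[0.46, 0.064, 0.1], [0.454, 0.068, 0.1]] [81 70 60]
210 [[0.456, 0.06, 0.092], [0.452, 0.065, 0.092]] [113  97  78]
211 [[0.455, 0.059, 0.087], [0.376, -0.027, -0.005]] [156 130  94]
212 [[0.388, -0.023, -0.001], [0.383, -0.018, -0.0]] [186 151 101]
213 [[0.389, -0.022, -0.004], [0.388, -0.012, 0.002]] [194 155 101]
[[308.964  231.0604]
 [309.2389 219.3868]
 [309.5232 207.2392]]
```

Emit:
jog_arm(deltas=[{"x": -0.008, "y": 0, "z": -0.014, "roll": -0.4}, {"x": 0, "y": 0, "z": 0, "roll": 0}, {"x": 0, "y": 0.015, "z": 0, "roll": 0}, {"x": 0, "y": 0.015, "z": 0, "roll": 0}, {"x": 0, "y": 0.015, "z": 0, "roll": 0}, {"x": 0, "y": 0.01, "z": 0, "roll": 0}, {"x": 0, "y": 0, "z": 0, "roll": 0}])

```text
t: 4.98
eef_pos: [0.4488, 0.0131, 0.0042]
ee_rot: [0.491, -0.484, 0.518, -0.506]
wrist_force: [-0.4, 0.5, -0.4]
width: 1.002
```

```bash
python3 gv.py 5 .4975 -.0385
```

```text
t 4.98 eef [0.4488 0.0131 0.0042] F [-0.3579  0.5342 -0.4284] w 1.002
toolx [-0.005  -0.9998  0.0196] tooly [ 0.0493 -0.0198 -0.9986]
-0.12 39 x [-0.072   0.0613] z [-0.0074  0.0149]
-0.11 23 x [-0.0708  0.063 ] z [-0.0089  0.0159]
-0.1 43 x [-0.0723  0.0684] z [-0.0109  0.0123]
-0.09 15 x [-0.0687  0.0627] z [-0.0086  0.0108]
-0.08 19 x [-0.0544  0.0485] z [-0.0072  0.0082]
-0.07 18 x [-0.0592  0.0459] z [-0.0046  0.0076]
-0.06 15 x [-0.0555  0.0444] z [-0.0034  0.0061]
-0.05 7 x [-0.0547  0.0312] z [-0.0458  0.0035]
mill 0.008 126 [ 0.4985 -0.0381  0.0264] tool [0.0508 0.0497]
mill 0.05 232 [ 0.4832 -0.0537  0.0384] tool [0.0666 0.0344]
mill 0.13 290 [ 0.4871 -0.0513  0.0363] tool [0.0641 0.0384]
```

View pics/z5.png

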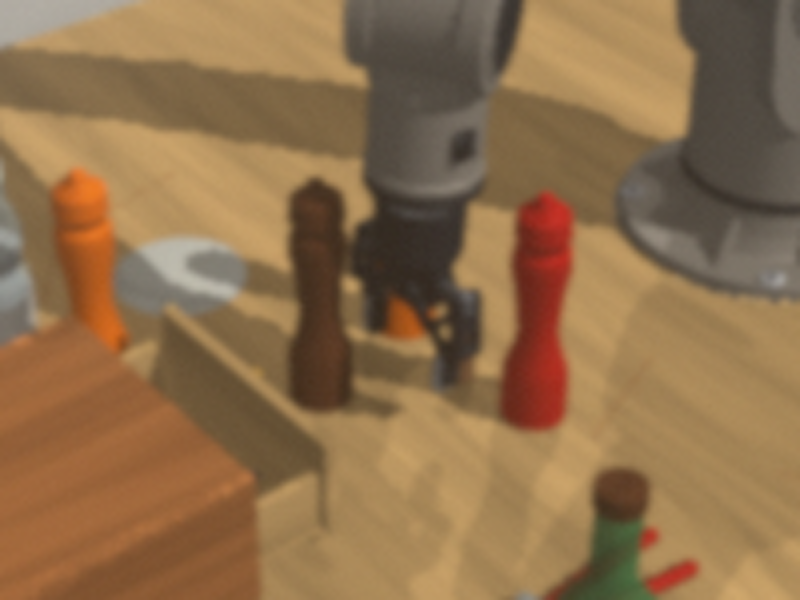

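```bash
python3 -c "
from workcell import sensors
s=sensors.read_state();print(s['joints'],s['qd'],s['joint_efforts'])"
```

```text
[ 0.20998305  0.38294869 -0.46681123  2.26895423  0.4104573   0.51888024
 -2.15572294] [ 0.00925186 -0.01690771 -0.01600014 -0.00455312 -0.0168268   0.01269292
  0.014185  ] [ -0.69331694 -64.59247112  -4.44606006 -24.7146517    0.62563777
  -0.62676055  -0.50490087]
```

Emit:
jog_arm(deltas=[{"x": 0, "y": 0.01, "z": 0, "roll": 0}, {"x": 0, "y": 0.009, "z": 0, "roll": 0}, {"x": 0, "y": 0.008, "z": 0, "roll": 0}])

```text
t: 5.28
eef_pos: [0.4535, 0.0123, -0.0203]
ee_rot: [0.489, -0.482, 0.52, -0.507]
wrist_force: [0.5, -0.1, 0.3]
width: 0.996
```

```bash
python3 gv.py 6 .4975 -.0385
```

```text
t 5.28 eef [ 0.4535  0.0123 -0.0203] F [ 0.4899 -0.0886  0.3332] w 0.996
toolx [-0.0063 -0.9998  0.0199] tooly [ 0.0559 -0.0202 -0.9982]
-0.12 43 x [-0.0728  0.0603] z [-0.0077  0.0154]
-0.11 27 x [-0.0724  0.0653] z [-0.0099  0.016 ]
-0.1 44 x [-0.0736  0.0674] z [-0.0117  0.011 ]
-0.09 16 x [-0.0708  0.0627] z [-0.0094  0.0104]
-0.08 15 x [-0.056  0.049] z [-0.0063  0.0083]
-0.07 22 x [-0.0574  0.0442] z [-0.0062  0.0066]
-0.06 13 x [-0.0567  0.0442] z [-0.0035  0.0058]
-0.05 4 x [-0.0392  0.0474] z [-0.0026  0.0045]
mill 0.008 162 [ 0.488  -0.0513  0.041 ] tool [0.0638 0.036 ]
mill 0.05 257 [ 0.4844 -0.0468  0.0331] tool [0.0593 0.0323]
mill 0.13 287 [ 0.4972 -0.0376  0.022 ] tool [0.05   0.0451]
```

View pics/z6.png

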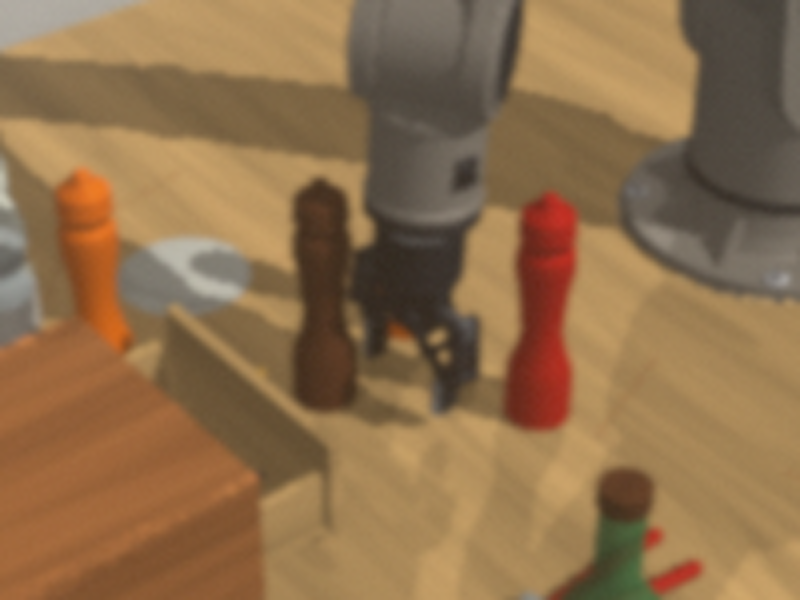

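Emit:
jog_arm(deltas=[{"x": 0, "y": 0.003, "z": 0.004, "roll": 0}, {"x": 0, "y": 0, "z": 0.004, "roll": 0}, {"x": 0, "y": 0, "z": 0.004, "roll": 0}, {"x": 0, "y": 0, "z": 0.004, "roll": 0}, {"x": 0, "y": 0, "z": 0.004, "roll": 0}])

```text
t: 5.75
eef_pos: [0.4731, 0.0122, -0.0248]
ee_rot: [0.491, -0.483, 0.519, -0.506]
wrist_force: [-1.1, -0.3, -0.1]
width: 0.996
```

```bash
python3 gv.py 7 .505 -.0385
```

```text
t 5.75 eef [ 0.4731  0.0122 -0.0248] F [-1.0912 -0.2857 -0.0616] w 0.996
toolx [-0.0052 -0.9998  0.0204] tooly [ 0.0509 -0.0206 -0.9985]
-0.12 47 x [-0.0723  0.0601] z [-0.008   0.0153]
-0.11 36 x [-0.0727  0.0622] z [-0.0107  0.0158]
-0.1 47 x [-0.0731  0.0701] z [-0.0119  0.011 ]
-0.09 19 x [-0.0682  0.0653] z [-0.0118  0.0094]
-0.08 20 x [-0.0562  0.0494] z [-0.0115  0.0104]
-0.07 25 x [-0.0549  0.047 ] z [-0.0115  0.0082]
-0.06 18 x [-0.0557  0.0455] z [-0.011   0.0091]
-0.05 5 x [-0.0366  0.046 ] z [-0.0095  0.002 ]
mill 0.008 156 [ 0.5017 -0.0439  0.033 ] tool [0.0564 0.03  ]
mill 0.05 199 [ 0.5013 -0.0458  0.0272] tool [0.0583 0.0296]
mill 0.13 284 [ 0.5073 -0.0376  0.0213] tool [0.0501 0.0356]
```

View pics/z7.png

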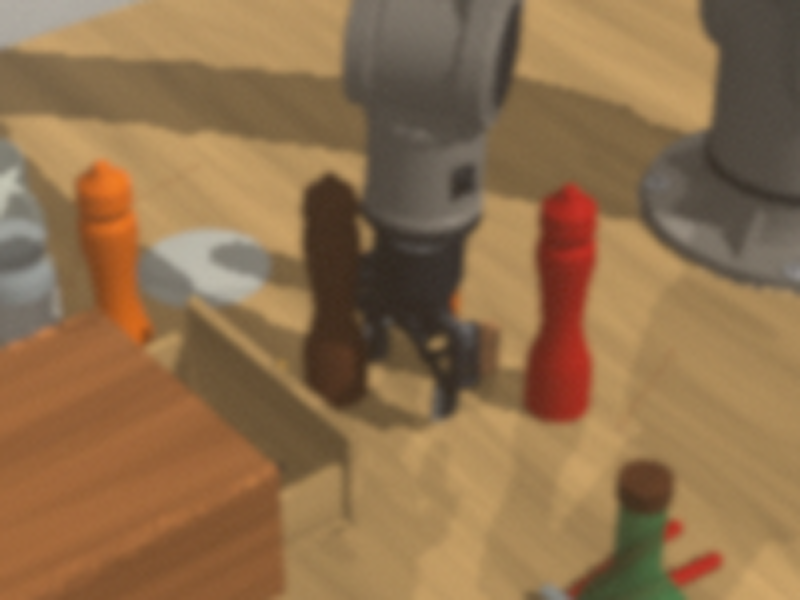

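Emit:
jog_arm(deltas=[{"x": 0, "y": 0, "z": 0.004, "roll": 0}, {"x": 0, "y": 0, "z": 0.004, "roll": 0}, {"x": 0, "y": 0.001, "z": 0.004, "roll": 0}, {"x": 0, "y": 0, "z": 0.004, "roll": 0}, {"x": 0, "y": 0, "z": 0.004, "roll": 0}])

```text
t: 6.22
eef_pos: [0.4957, 0.0119, -0.0243]
ee_rot: [0.491, -0.483, 0.519, -0.506]
wrist_force: [-1.8, -0.0, -1.6]
width: 1.0
```

```bash
python3 - <<'E'
s=open('gv.py').read()
s=s.replace("col[:,0]-col[:,1]>8)","col[:,0]-col[:,1]>12)&~((np.abs(Q[:,0])<.08)&(np.abs(Q[:,2])<.016))")
open('gv.py','w').write(s)
E
python3 gv.py 8 .528 -.0385 | grep -v ' x '
```

```text
t 6.22 eef [ 0.4957  0.0119 -0.0243] F [-1.8333 -0.0399 -1.5625] w 1.0
toolx [-0.0059 -0.9998  0.0203] tooly [ 0.0516 -0.0206 -0.9985]
mill 0.008 67 [ 0.5275 -0.0426  0.0276] tool [0.0548 0.0332]
mill 0.05 167 [ 0.5286 -0.0436  0.0212] tool [0.0557 0.0344]
mill 0.13 286 [ 0.5296 -0.0416  0.0219] tool [0.0538 0.0354]
```

View pics/z8.png

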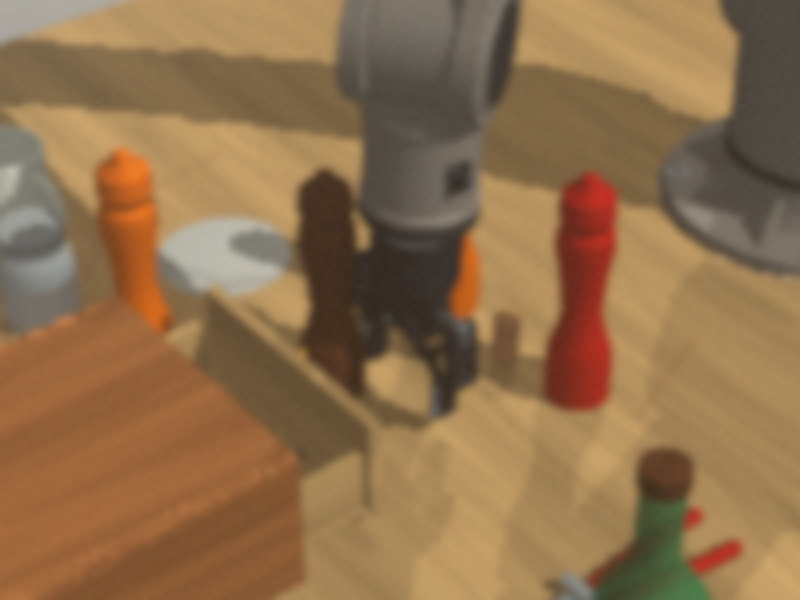

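Emit:
jog_arm(deltas=[{"x": 0, "y": 0, "z": 0.004, "roll": 0}, {"x": 0, "y": 0.001, "z": 0.004, "roll": 0}, {"x": 0, "y": 0, "z": 0.004, "roll": 0}, {"x": 0, "y": 0, "z": 0.003, "roll": 0}])

```text
t: 6.6
eef_pos: [0.5127, 0.0118, -0.0244]
ee_rot: [0.491, -0.483, 0.519, -0.506]
wrist_force: [-1.6, 0.9, -1.1]
width: 0.997
```

```bash
python3 gv.py 9 .546 -.043 | grep -v ' x '
```

```text
t 6.6 eef [ 0.5127  0.0118 -0.0244] F [-1.5911  0.8688 -1.1392] w 0.997
toolx [-0.006  -0.9998  0.0202] tooly [ 0.0518 -0.0205 -0.9984]
mill 0.008 21 [ 0.5422 -0.0388  0.0205] tool [0.0509 0.031 ]
mill 0.05 149 [ 0.5443 -0.0453  0.0199] tool [0.0574 0.0331]
mill 0.13 280 [ 0.5454 -0.0428  0.0207] tool [0.0549 0.0342]
```

Emit:
jog_arm(deltas=[{"x": 0, "y": 0, "z": -0.012, "roll": 0}, {"x": 0, "y": 0, "z": -0.015, "roll": 0}, {"x": 0, "y": -0.03, "z": 0, "roll": 0}, {"x": 0, "y": -0.035, "z": 0, "roll": 0}, {"x": 0, "y": -0.035, "z": 0, "roll": 0}, {"x": 0, "y": -0.035, "z": 0, "roll": 0}, {"x": 0, "y": -0.035, "z": 0, "roll": 0}, {"x": 0, "y": -0.035, "z": 0, "roll": 0}, {"x": 0, "y": -0.035, "z": 0, "roll": 0}, {"x": 0, "y": 0, "z": 0, "roll": 0}])

```text
t: 7.48
eef_pos: [0.4638, 0.0179, 0.2208]
ee_rot: [0.493, -0.483, 0.517, -0.506]
wrist_force: [1.6, -1.3, 0.8]
width: 1.004
```

```bash
python3 gv.py 10 .546 -.043 | grep -v ' x '
```

```text
t 7.48 eef [0.4638 0.0179 0.2208] F [ 1.5765 -1.3171  0.8009] w 1.004
toolx [-0.0026 -0.9998  0.0217] tooly [ 0.0467 -0.0218 -0.9987]
mill 0.008 18 [ 0.5435 -0.0321  0.0155] tool [0.0451 0.0694]
mill 0.05 145 [ 0.5452 -0.0426  0.0178] tool [0.0556 0.0711]
mill 0.13 261 [ 0.5466 -0.0428  0.0201] tool [0.0557 0.0724]
```

Emit:
jog_arm(deltas=[{"x": 0, "y": 0, "z": 0, "roll": -7}, {"x": 0, "y": 0, "z": 0, "roll": -7}, {"x": 0, "y": 0, "z": 0, "roll": -7}, {"x": 0, "y": 0, "z": 0, "roll": -7}, {"x": 0, "y": 0, "z": 0, "roll": -7}, {"x": 0, "y": 0, "z": 0, "roll": -7}, {"x": 0, "y": 0, "z": 0, "roll": -7}, {"x": 0, "y": 0, "z": 0, "roll": -7}, {"x": 0, "y": 0, "z": 0, "roll": -7}, {"x": 0, "y": 0, "z": 0, "roll": -7}])

```text
t: 8.37
eef_pos: [0.4543, 0.015, 0.2094]
ee_rot: [0.705, -0.1, 0.13, -0.69]
wrist_force: [0.2, -0.6, 0.7]
width: 1.0
```

Emit:
jog_arm(deltas=[{"x": 0, "y": 0, "z": 0, "roll": -7}, {"x": 0, "y": 0, "z": 0, "roll": -7}, {"x": 0, "y": 0, "z": 0, "roll": -6}, {"x": 0, "y": 0, "z": 0, "roll": 0}])

```text
t: 8.7
eef_pos: [0.4503, 0.0141, 0.2047]
ee_rot: [0.718, 0.026, -0.003, -0.696]
wrist_force: [-0.0, 0.3, -0.2]
width: 1.003
```

```bash
python3 gv.py 11 .546 -.043 ; python3 -c "
from workcell import sensors
s=sensors.read_state();print(s['joints'])"
```

```text
t 8.7 eef [0.4503 0.0141 0.2047] F [-0.0029  0.3298 -0.1681] w 1.003
toolx [0.9986 0.0409 0.0326] tooly [ 0.0339 -0.0312 -0.9989]
-0.12 86 x [-0.066   0.0693] z [-0.0074  0.0178]
-0.11 70 x [-0.0665  0.0704] z [-0.0082  0.018 ]
-0.1 61 x [-0.0718  0.0693] z [-0.0096  0.0131]
-0.09 32 x [-0.0637  0.0575] z [-0.0036  0.0128]
-0.08 23 x [-0.0504  0.0547] z [-0.0014  0.012 ]
-0.07 23 x [-0.0592  0.0539] z [0.001  0.0114]
-0.06 20 x [-0.0515  0.053 ] z [0.0025 0.0107]
-0.05 7 x [-0.0462  0.0475] z [0.0039 0.0104]
mill 0.008 17 [ 31.5244 -74.9962  81.1276] tool [ 27.9561 -76.1427]
mill 0.05 151 [ 0.5458 -0.0429  0.018 ] tool [ 0.0863 -0.0541]
mill 0.13 260 [ 0.5465 -0.0431  0.0204] tool [ 0.087  -0.0543]
[ 0.46632837  0.07782098 -0.6912627   2.0741551   0.10500647  0.98399711
 -0.24609719]
```

Emit:
jog_arm(deltas=[{"x": 0.02, "y": 0, "z": 0.004, "roll": 2.3}, {"x": 0.016, "y": 0, "z": 0.004, "roll": 0}, {"x": 0, "y": 0.03, "z": 0, "roll": 0}, {"x": 0, "y": 0.03, "z": 0, "roll": 0}, {"x": 0, "y": 0.03, "z": 0, "roll": 0}, {"x": 0, "y": 0.03, "z": 0, "roll": 0}, {"x": 0, "y": 0.02, "z": 0, "roll": 0}, {"x": 0, "y": 0, "z": 0, "roll": 0}, {"x": 0, "y": 0, "z": 0, "roll": 0}])

```text
t: 9.5
eef_pos: [0.4896, 0.0181, 0.0572]
ee_rot: [0.718, -0.006, 0.03, -0.696]
wrist_force: [-0.2, -0.4, 1.0]
width: 1.002
```

```bash
python3 gv.py 12 .546 -.043
```

```text
t 9.5 eef [0.4896 0.0181 0.0572] F [-0.192  -0.3867  1.0184] w 1.002
toolx [ 0.9982 -0.0492  0.0345] tooly [ 0.0329 -0.0324 -0.9989]
-0.12 57 x [-0.0636  0.07  ] z [-0.0069  0.0177]
-0.11 58 x [-0.0694  0.0698] z [-0.0141  0.0173]
-0.1 48 x [-0.0706  0.0688] z [-0.0105  0.0141]
-0.09 31 x [-0.0603  0.0605] z [-0.0072  0.0145]
-0.08 19 x [-0.052   0.0545] z [0.0004 0.0115]
-0.07 17 x [-0.0503  0.0533] z [0.0038 0.0135]
-0.06 16 x [-0.0514  0.0526] z [0.0042 0.0118]
mill 0.008 19 [ 0.5527 -0.0604  0.0438] tool [ 0.0648 -0.0735]
mill 0.05 153 [ 0.5449 -0.0449  0.0193] tool [ 0.0563 -0.0584]
mill 0.13 258 [ 0.5459 -0.0433  0.0206] tool [ 0.0572 -0.0567]
```

View pics/z12.png

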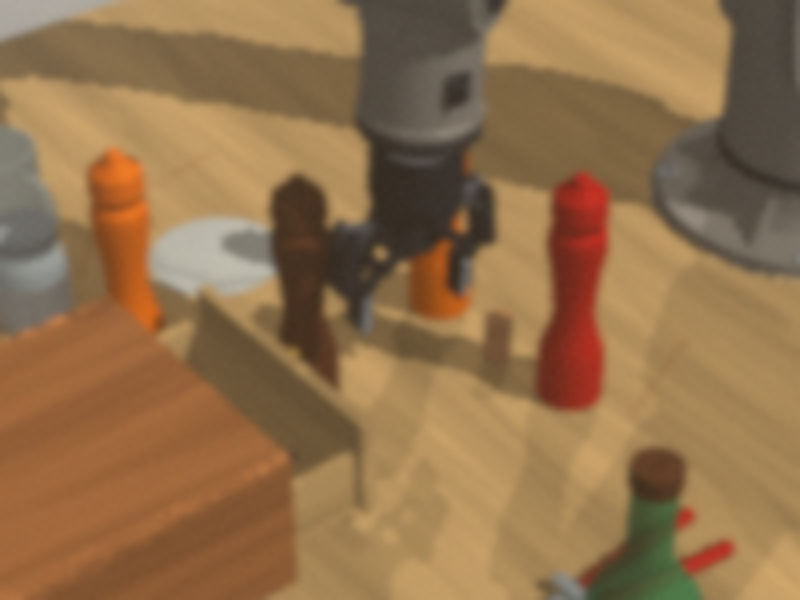

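Emit:
jog_arm(deltas=[{"x": 0.002, "y": 0, "z": 0, "roll": -2.8}, {"x": 0, "y": 0.015, "z": 0, "roll": 0}, {"x": 0, "y": 0.015, "z": 0, "roll": 0}, {"x": 0, "y": 0.015, "z": 0, "roll": 0}, {"x": 0, "y": 0.015, "z": 0, "roll": 0}, {"x": 0, "y": 0.012, "z": 0, "roll": 0}, {"x": 0, "y": 0, "z": 0, "roll": 0}])

```text
t: 10.13
eef_pos: [0.5019, 0.0151, -0.0059]
ee_rot: [0.719, 0.014, 0.022, -0.695]
wrist_force: [-1.0, -0.2, 0.7]
width: 1.0
```

```bash
python3 gv.py 13 .546 -.043
```

```text
t 10.13 eef [ 0.5019  0.0151 -0.0059] F [-0.9527 -0.2218  0.673 ] w 1.0
toolx [ 0.9987 -0.0104  0.0505] tooly [ 0.0501 -0.0346 -0.9981]
-0.12 57 x [-0.067   0.0701] z [-0.0063  0.0179]
-0.11 69 x [-0.0657  0.0685] z [-0.013   0.0165]
-0.1 44 x [-0.0699  0.0697] z [-0.0114  0.014 ]
-0.09 26 x [-0.0591  0.0646] z [-0.0097  0.0128]
-0.08 18 x [-0.0514  0.0539] z [0.0017 0.0124]
-0.07 18 x [-0.0506  0.0546] z [-0.      0.0111]
-0.06 18 x [-0.0535  0.0523] z [-0.0161  0.0114]
-0.05 5 x [-0.0578  0.0321] z [0.0051 0.0109]
mill 0.008 20 [ 0.556  -0.0761  0.0598] tool [ 0.0553 -0.0907]
mill 0.05 111 [ 0.5477 -0.0437  0.0165] tool [ 0.0466 -0.0584]
mill 0.13 258 [ 0.5461 -0.0432  0.0207] tool [ 0.045  -0.0579]
```

View pics/z13.png

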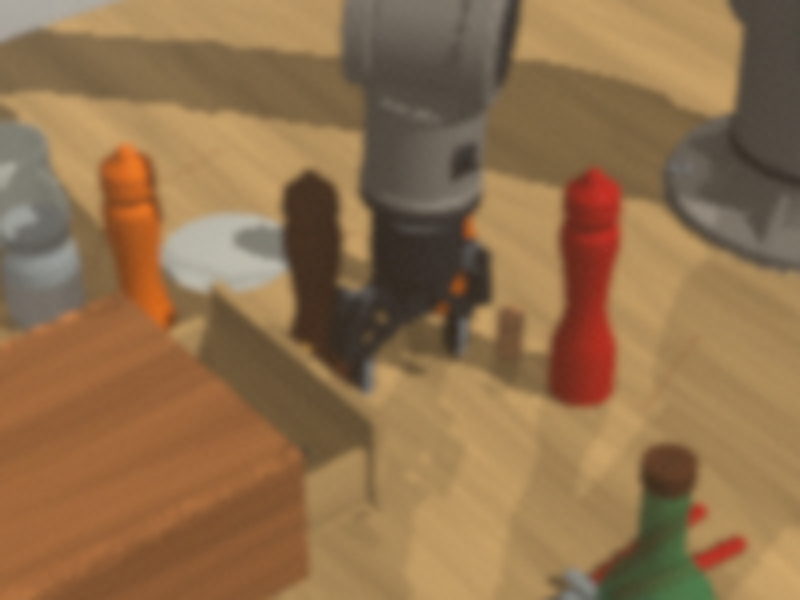

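Emit:
jog_arm(deltas=[{"x": -0.006, "y": 0.008, "z": -0.004, "roll": -0.6}, {"x": -0.002, "y": 0.008, "z": -0.004, "roll": 0}, {"x": 0, "y": 0.002, "z": -0.004, "roll": 0}, {"x": 0, "y": 0, "z": -0.004, "roll": 0}, {"x": 0, "y": 0, "z": -0.004, "roll": 0}, {"x": 0, "y": 0, "z": -0.004, "roll": 0}])

```text
t: 10.68
eef_pos: [0.4962, -0.0111, -0.0208]
ee_rot: [0.719, 0.02, 0.02, -0.694]
wrist_force: [0.1, 2.2, 1.1]
width: 1.002
```

```bash
python3 gv.py 14 .546 -.045|grep -v ' x '
```

```text
t 10.68 eef [ 0.4962 -0.0111 -0.0208] F [0.0579 2.1724 1.0948] w 1.002
toolx [0.9985 0.001  0.0552] tooly [ 0.0552 -0.0349 -0.9979]
mill 0.05 85 [ 0.4549 -0.0856  0.1157] tool [-0.0402 -0.0752]
mill 0.13 261 [ 0.5467 -0.0471  0.021 ] tool [ 0.0515 -0.0366]
```

View pics/z14.png

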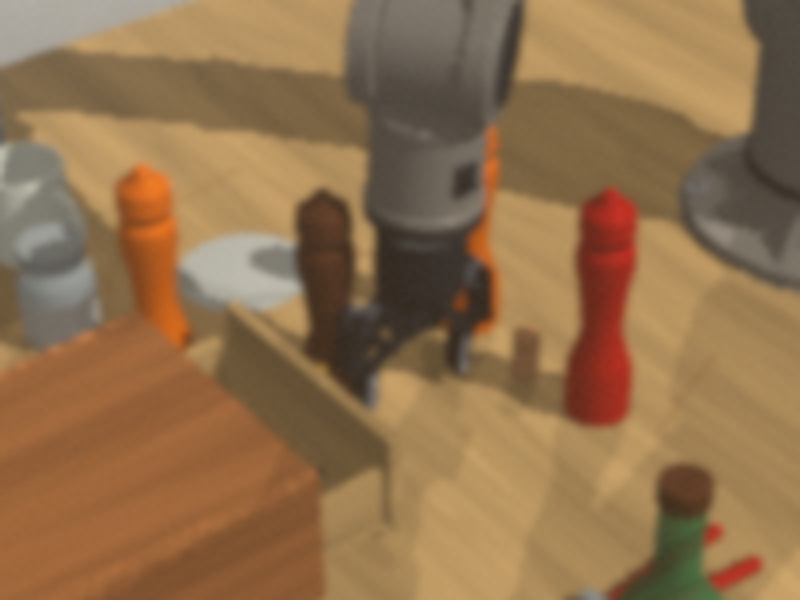

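Emit:
jog_arm(deltas=[{"x": 0, "y": 0, "z": -0.004, "roll": 0}, {"x": 0, "y": 0.001, "z": -0.004, "roll": 0}, {"x": 0, "y": 0, "z": -0.004, "roll": 0}, {"x": 0, "y": 0, "z": -0.004, "roll": 0}, {"x": 0, "y": 0, "z": -0.004, "roll": 0}, {"x": 0, "y": 0.001, "z": -0.004, "roll": 0}, {"x": 0, "y": 0, "z": -0.004, "roll": 0}, {"x": 0, "y": 0, "z": -0.004, "roll": 0}])

```text
t: 11.4
eef_pos: [0.4968, -0.0464, -0.0211]
ee_rot: [0.719, 0.02, 0.02, -0.695]
wrist_force: [-1.4, 1.3, -0.6]
width: 1.006
```

```bash
python3 gv.py 15 .546 -.078|grep -v ' x '
```

```text
t 11.4 eef [ 0.4968 -0.0464 -0.0211] F [-1.4278  1.3067 -0.5958] w 1.006
toolx [0.9984 0.001  0.0563] tooly [ 0.0563 -0.0344 -0.9978]
mill 0.05 85 [ 0.473  -0.1119  0.1008] tool [-0.0227 -0.0662]
mill 0.13 249 [ 0.5525 -0.079   0.0202] tool [ 0.0567 -0.0333]
```

View pics/z15.png

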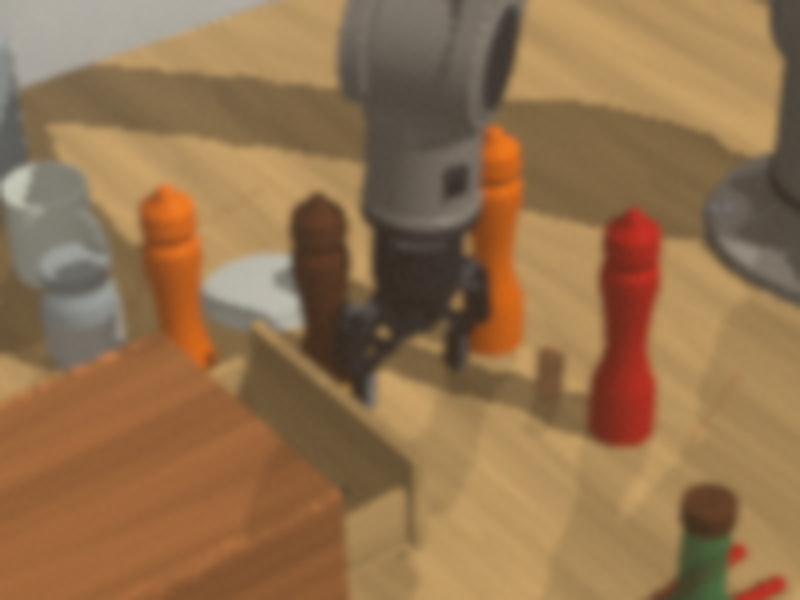

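Emit:
jog_arm(deltas=[{"x": 0, "y": 0, "z": 0.01, "roll": 0}, {"x": 0.008, "y": 0, "z": 0.002, "roll": 4.6}, {"x": 0, "y": 0, "z": 0, "roll": 0}, {"x": 0, "y": 0, "z": 0, "roll": 0}])

```text
t: 11.78
eef_pos: [0.5047, -0.0347, -0.0212]
ee_rot: [0.718, -0.009, 0.05, -0.694]
wrist_force: [0.7, -0.0, -1.3]
width: 0.998
```

```bash
python3 gv.py 16 .55 -.08|grep -v ' x '
```

```text
t 11.78 eef [ 0.5047 -0.0347 -0.0212] F [ 0.6844 -0.0463 -1.3306] w 0.998
toolx [ 0.9949 -0.0827  0.0585] tooly [ 0.0558 -0.0354 -0.9978]
mill 0.05 91 [ 0.5887 -0.0606  0.0274] tool [ 0.087  -0.0194]
mill 0.13 259 [ 0.5524 -0.0807  0.0208] tool [ 0.0526 -0.0425]
```

Emit:
jog_arm(deltas=[{"x": 0.003, "y": 0.001, "z": -0.003, "roll": 0}, {"x": 0, "y": 0, "z": -0.004, "roll": 0}, {"x": 0, "y": 0, "z": -0.004, "roll": 0}, {"x": 0, "y": 0.001, "z": -0.004, "roll": 0}, {"x": 0, "y": 0, "z": -0.004, "roll": 0}, {"x": 0, "y": 0, "z": -0.004, "roll": 0}, {"x": 0, "y": 0, "z": -0.004, "roll": 0}, {"x": 0, "y": 0.001, "z": -0.004, "roll": 0}])

```text
t: 12.5
eef_pos: [0.5047, -0.0676, -0.0232]
ee_rot: [0.718, -0.007, 0.047, -0.695]
wrist_force: [-0.2, 4.3, 2.3]
width: 1.002
```

```bash
python3 gv.py 17 .55 -.105|grep -v ' x '
```

```text
t 12.5 eef [ 0.5047 -0.0676 -0.0232] F [-0.2045  4.2733  2.2777] w 1.002
toolx [ 0.9954 -0.0753  0.0585] tooly [ 0.056  -0.0344 -0.9978]
mill 0.05 65 [ 0.5878 -0.0897  0.0241] tool [ 0.0857 -0.0163]
mill 0.13 248 [ 0.5535 -0.1063  0.0205] tool [ 0.0529 -0.0354]
```

View pics/z17.png

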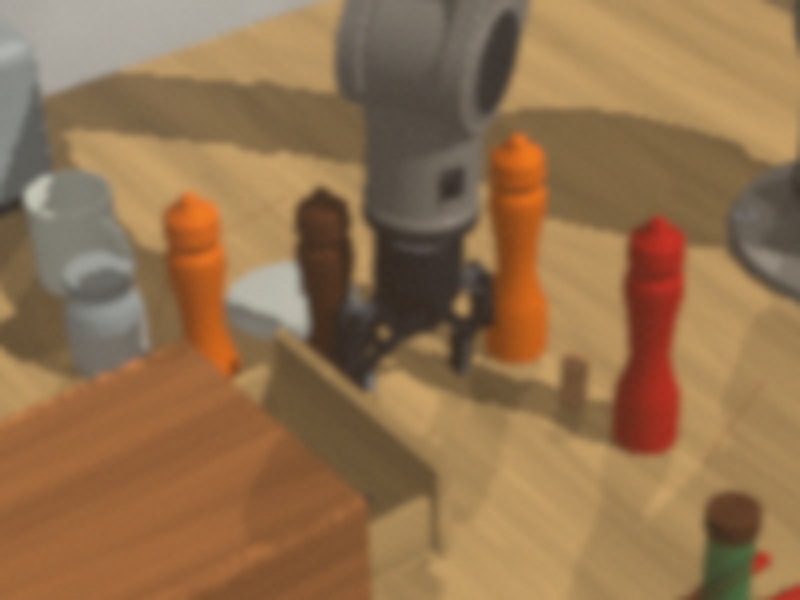

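Emit:
jog_arm(deltas=[{"x": 0, "y": 0, "z": 0.005, "roll": 0}, {"x": 0.005, "y": 0, "z": 0, "roll": 1}, {"x": 0, "y": 0, "z": -0.004, "roll": 0}, {"x": 0, "y": 0.001, "z": -0.004, "roll": 0}, {"x": 0, "y": 0, "z": -0.004, "roll": 0}, {"x": 0, "y": 0, "z": -0.004, "roll": 0}, {"x": 0, "y": 0, "z": -0.004, "roll": 0}, {"x": 0, "y": 0.001, "z": -0.004, "roll": 0}, {"x": 0, "y": 0, "z": -0.004, "roll": 0}, {"x": 0, "y": 0, "z": -0.004, "roll": 0}])

```text
t: 13.38
eef_pos: [0.5073, -0.098, -0.0245]
ee_rot: [0.717, -0.013, 0.054, -0.695]
wrist_force: [0.4, 1.0, 0.1]
width: 1.001
```

```bash
python3 gv.py 18 .55 -.13|grep -v ' x '
```

```text
t 13.38 eef [ 0.5073 -0.098  -0.0245] F [0.4245 1.0208 0.1409] w 1.001
toolx [ 0.9938 -0.0945  0.0589] tooly [ 0.0558 -0.0345 -0.9978]
mill 0.05 48 [ 0.467  -0.1607  0.1052] tool [-0.0327 -0.067 ]
mill 0.13 244 [ 0.5533 -0.1376  0.0203] tool [ 0.0509 -0.0357]
```

View pics/z18.png

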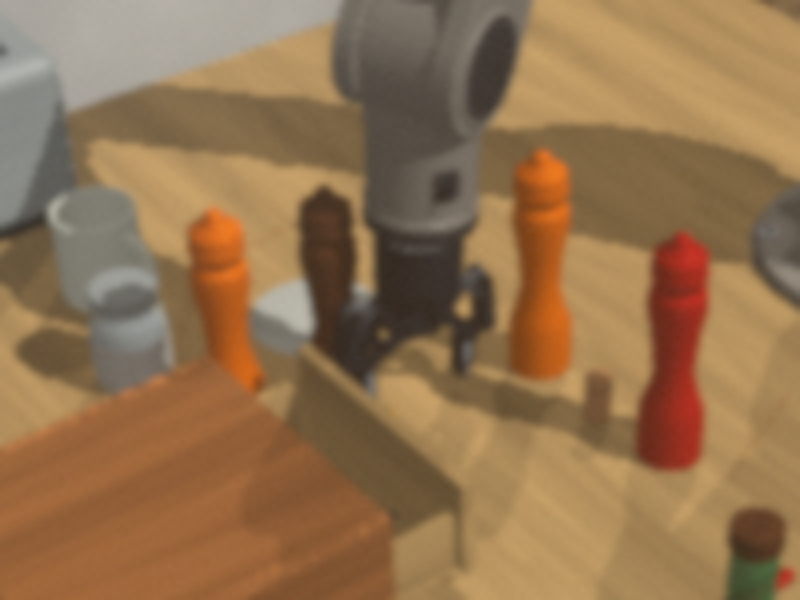

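Emit:
jog_arm(deltas=[{"x": 0, "y": 0, "z": 0.012, "roll": 0}, {"x": 0.003, "y": 0, "z": 0, "roll": 6}, {"x": 0, "y": 0, "z": 0, "roll": 0}, {"x": 0, "y": 0, "z": -0.004, "roll": 0}, {"x": 0, "y": 0.001, "z": -0.004, "roll": 0}, {"x": 0, "y": 0, "z": -0.004, "roll": 0}, {"x": 0, "y": 0, "z": -0.004, "roll": 0}, {"x": 0, "y": 0, "z": -0.004, "roll": 0}, {"x": 0, "y": 0.001, "z": -0.004, "roll": 0}, {"x": 0, "y": 0, "z": -0.004, "roll": 0}])

```text
t: 14.27
eef_pos: [0.505, -0.1148, -0.0263]
ee_rot: [0.714, -0.048, 0.089, -0.693]
wrist_force: [0.0, 1.8, 0.4]
width: 1.002
```

```bash
python3 gv.py 19 .55 -.155|grep -v ' x '
```

```text
t 14.27 eef [ 0.505  -0.1148 -0.0263] F [0.0355 1.7561 0.4098] w 1.002
toolx [ 0.9797 -0.1911  0.0609] tooly [ 0.0553 -0.0346 -0.9979]
mill 0.05 54 [ 0.0116 -0.4712  0.641 ] tool [-0.4136 -0.4453]
mill 0.13 229 [ 0.5533 -0.1596  0.0212] tool [ 0.0575 -0.0352]
```

View pics/z19.png

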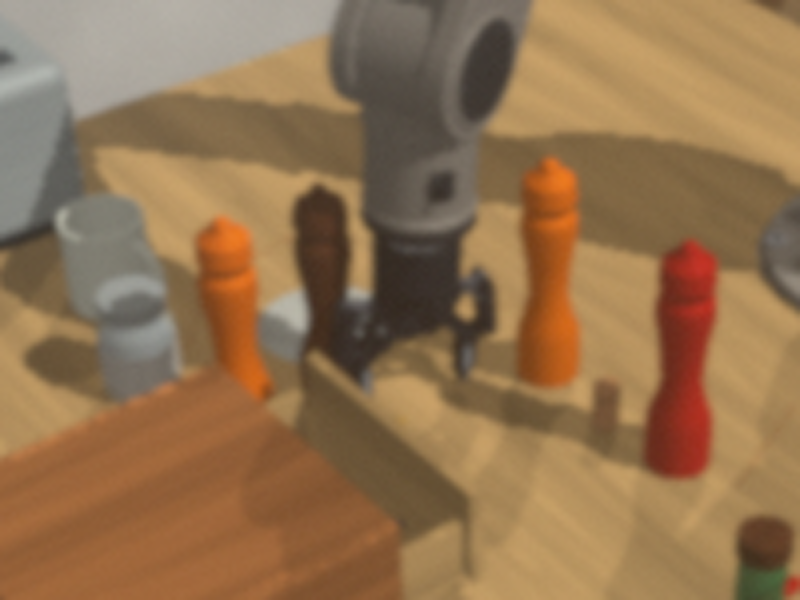

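Emit:
jog_arm(deltas=[{"x": 0, "y": 0, "z": 0.014, "roll": 0}, {"x": 0, "y": 0, "z": 0.014, "roll": 0}, {"x": 0, "y": 0, "z": 0, "roll": 6}, {"x": 0, "y": 0, "z": 0, "roll": 6}, {"x": 0, "y": 0, "z": 0, "roll": 5}, {"x": 0, "y": 0, "z": 0, "roll": 0}])

```text
t: 14.82
eef_pos: [0.5094, -0.0914, -0.0273]
ee_rot: [0.692, -0.156, 0.199, -0.676]
wrist_force: [0.3, -1.0, 0.2]
width: 1.003
```

```bash
python3 gv.py 20 .553 -.16
```

```text
t 14.82 eef [ 0.5094 -0.0914 -0.0273] F [ 0.2511 -0.9955  0.1614] w 1.003
toolx [ 0.8717 -0.4858  0.0648] tooly [ 0.0535 -0.037  -0.9979]
-0.12 58 x [-0.0342  0.0682] z [0.0046 0.0189]
-0.11 55 x [-0.067   0.0677] z [-0.0202  0.0179]
-0.1 44 x [-0.0671  0.0681] z [-0.0112  0.0126]
-0.09 30 x [-0.0606  0.0635] z [-0.013   0.0129]
-0.08 12 x [-0.0514  0.0995] z [-0.041   0.0142]
-0.07 11 x [-0.0546  0.0506] z [-0.0439  0.0135]
-0.06 6 x [-0.0563 -0.0495] z [0.001  0.0079]
mill 0.05 82 [ 0.5476 -0.1699  0.0278] tool [ 0.0732 -0.0501]
mill 0.13 252 [ 0.5531 -0.1602  0.0212] tool [ 0.0733 -0.0389]
```

View pics/z20.png

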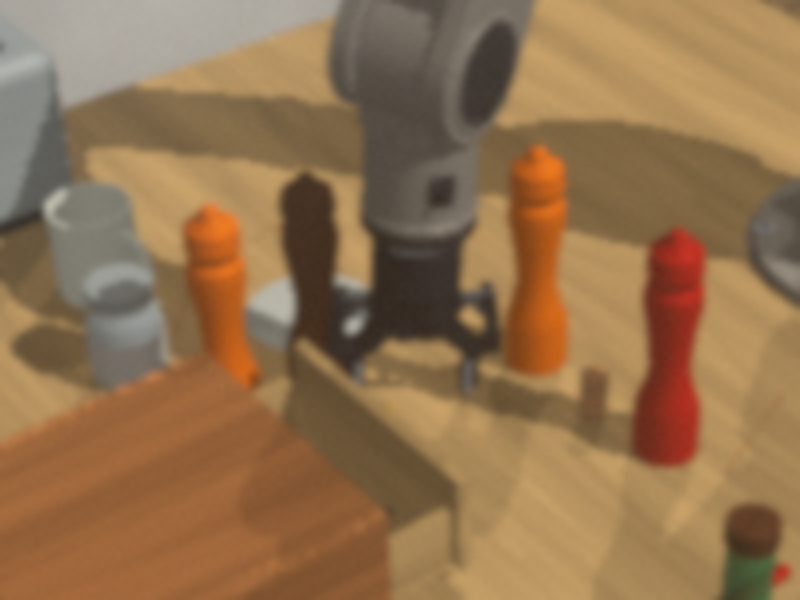

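Emit:
jog_arm(deltas=[{"x": 0, "y": -0.001, "z": 0.006, "roll": 0}, {"x": 0.011, "y": 0, "z": 0, "roll": 0}, {"x": 0.012, "y": 0, "z": 0, "roll": 0}, {"x": 0, "y": 0, "z": -0.004, "roll": 0}, {"x": 0, "y": 0, "z": -0.004, "roll": 0}, {"x": 0, "y": 0, "z": -0.004, "roll": 0}, {"x": 0, "y": 0, "z": -0.004, "roll": 0}])

```text
t: 15.45
eef_pos: [0.5278, -0.113, -0.0244]
ee_rot: [0.693, -0.15, 0.194, -0.678]
wrist_force: [0.7, 1.3, 1.1]
width: 1.001
```

```bash
python3 gv.py 21 .55 -.163
```

```text
t 15.45 eef [ 0.5278 -0.113  -0.0244] F [0.7213 1.2972 1.0991] w 1.001
toolx [ 0.88   -0.4704  0.0655] tooly [ 0.0547 -0.0366 -0.9978]
-0.12 53 x [-0.0314  0.0678] z [0.0046 0.0199]
-0.11 63 x [-0.0668  0.0678] z [-0.0158  0.0163]
-0.1 39 x [-0.0691  0.0701] z [-0.0109  0.0149]
-0.09 18 x [-0.056   0.0526] z [-0.0141  0.0133]
-0.08 5 x [-0.051   0.0753] z [-0.0335  0.0117]
-0.07 8 x [-0.0544  0.0755] z [-0.0322  0.011 ]
-0.06 9 x [-0.0563 -0.0487] z [0.0013 0.0102]
mill 0.008 32 [ 0.5474 -0.1729  0.0292] tool [ 0.047  -0.0437]
mill 0.05 22 [ 0.5629 -0.131   0.0233] tool [0.0409 0.0006]
mill 0.13 215 [ 0.5498 -0.1676  0.0205] tool [ 0.0466 -0.0379]
```

View pics/z21.png

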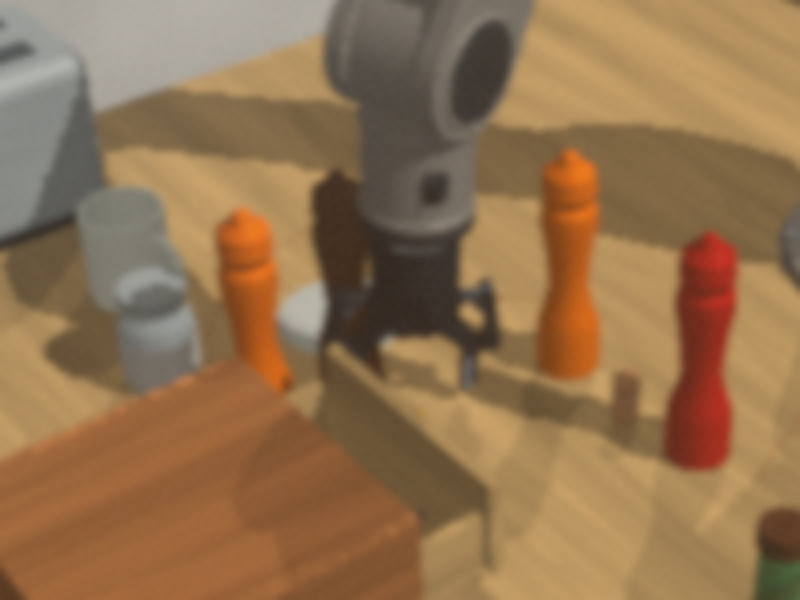

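Emit:
jog_arm(deltas=[{"x": 0, "y": 0, "z": 0.004, "roll": 0}, {"x": -0.005, "y": 0, "z": 0, "roll": 0}, {"x": 0, "y": 0, "z": -0.004, "roll": 0}, {"x": 0, "y": 0, "z": -0.004, "roll": 0}, {"x": 0, "y": 0.001, "z": -0.004, "roll": 0}, {"x": 0, "y": 0, "z": -0.004, "roll": 0}, {"x": 0, "y": 0, "z": -0.004, "roll": 0}, {"x": 0, "y": 0, "z": -0.004, "roll": 0}, {"x": 0, "y": 0.001, "z": -0.004, "roll": 0}, {"x": 0, "y": 0, "z": -0.004, "roll": 0}])

```text
t: 16.33
eef_pos: [0.5074, -0.1375, -0.0265]
ee_rot: [0.694, -0.15, 0.193, -0.678]
wrist_force: [-0.0, 1.9, 0.3]
width: 1.002
```

```bash
python3 gv.py 22 .537 -.193|grep -v ' x '
```

```text
t 16.33 eef [ 0.5074 -0.1375 -0.0265] F [-0.0427  1.8926  0.268 ] w 1.002
toolx [ 0.8806 -0.4693  0.0653] tooly [ 0.0544 -0.0367 -0.9978]
mill 0.008 24 [ 0.5404 -0.1965  0.0282] tool [ 0.0585 -0.0367]
mill 0.05 50 [ 0.5398 -0.1977  0.0199] tool [ 0.0586 -0.0381]
mill 0.13 190 [ 0.5403 -0.1979  0.0224] tool [ 0.0591 -0.038 ]
```

View pics/z22.png

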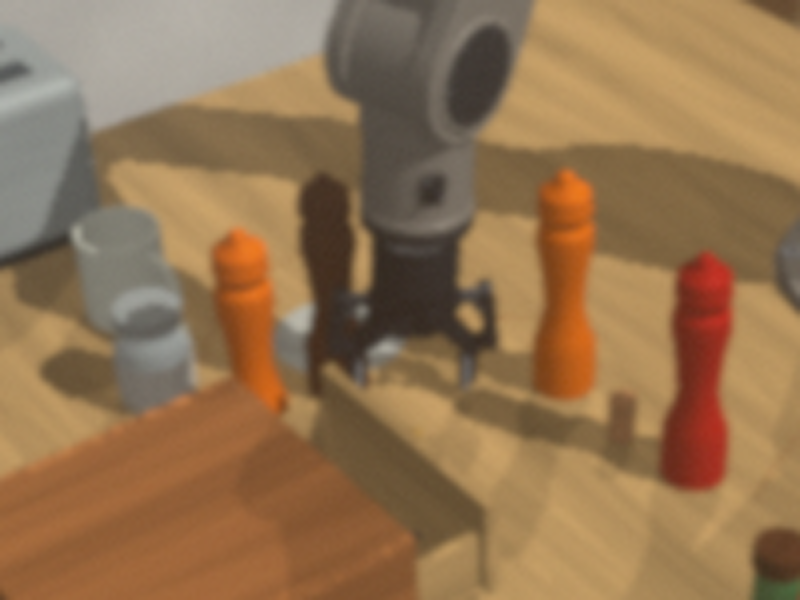

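Emit:
jog_arm(deltas=[{"x": 0, "y": 0, "z": 0.009, "roll": 0}, {"x": 0.009, "y": 0, "z": 0, "roll": 4.5}, {"x": 0, "y": 0, "z": -0.003, "roll": 0}, {"x": 0, "y": 0, "z": -0.004, "roll": 0}, {"x": 0, "y": 0.001, "z": -0.004, "roll": 0}, {"x": 0, "y": 0, "z": -0.004, "roll": 0}, {"x": 0, "y": 0, "z": -0.004, "roll": 0}, {"x": 0, "y": 0, "z": -0.004, "roll": 0}, {"x": 0, "y": 0.001, "z": -0.004, "roll": 0}, {"x": 0, "y": 0, "z": -0.004, "roll": 0}])

```text
t: 17.22
eef_pos: [0.5009, -0.1607, -0.0283]
ee_rot: [0.686, -0.174, 0.218, -0.672]
wrist_force: [1.0, 1.4, -0.6]
width: 0.998
```

```bash
python3 gv.py 23 .526 -.22|grep -v ' x '
```

```text
t 17.22 eef [ 0.5009 -0.1607 -0.0283] F [ 0.9775  1.415  -0.576 ] w 0.998
toolx [ 0.844  -0.5324  0.0648] tooly [ 0.0535 -0.0365 -0.9979]
mill 0.008 21 [ 0.5302 -0.2231  0.0285] tool [ 0.0597 -0.0372]
mill 0.05 53 [ 0.5313 -0.2212  0.0193] tool [ 0.0596 -0.035 ]
mill 0.13 171 [ 0.5294 -0.2241  0.0228] tool [ 0.0597 -0.0385]
```

View pics/z23.png

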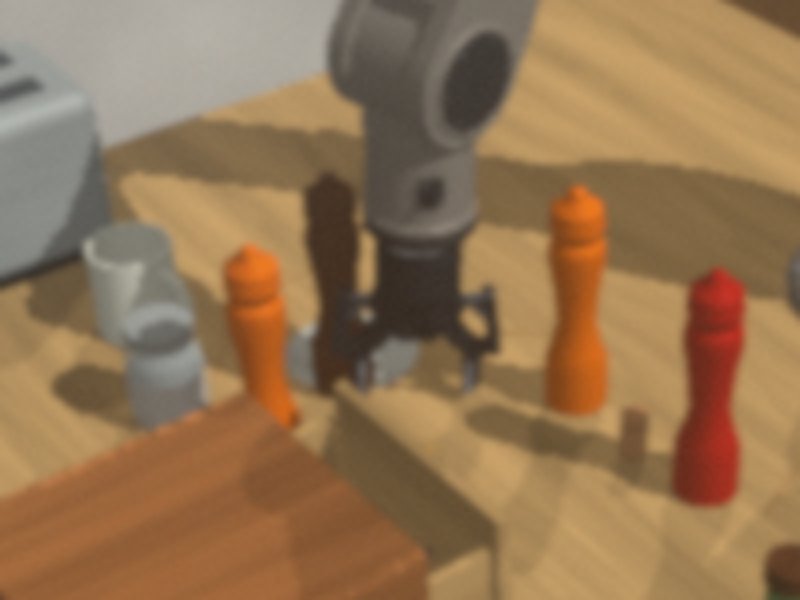

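Emit:
jog_arm(deltas=[{"x": 0, "y": 0, "z": 0.012, "roll": 0}, {"x": 0.011, "y": 0, "z": 0, "roll": 7}, {"x": 0, "y": -0.001, "z": -0.003, "roll": 0}, {"x": 0, "y": 0, "z": -0.004, "roll": 0}, {"x": 0, "y": 0, "z": -0.004, "roll": 0}, {"x": 0, "y": 0, "z": -0.004, "roll": 0}, {"x": 0, "y": 0, "z": -0.004, "roll": 0}, {"x": 0, "y": 0, "z": -0.004, "roll": 0}, {"x": 0, "y": 0.001, "z": -0.004, "roll": 0}, {"x": 0, "y": 0, "z": -0.004, "roll": 0}])

```text
t: 18.1
eef_pos: [0.495, -0.1802, -0.0279]
ee_rot: [0.673, -0.213, 0.256, -0.661]
wrist_force: [0.6, 2.1, 0.6]
width: 1.001
```

```bash
python3 gv.py 24 .515 -.24|grep -v ' x '
```

```text
t 18.1 eef [ 0.495  -0.1802 -0.0279] F [0.5563 2.0505 0.5816] w 1.001
toolx [ 0.778  -0.6251  0.0637] tooly [ 0.0525 -0.0363 -0.998 ]
mill 0.008 24 [ 0.517  -0.246   0.0273] tool [ 0.0601 -0.0374]
mill 0.05 55 [ 0.5176 -0.2466  0.0194] tool [ 0.0609 -0.0375]
mill 0.13 167 [ 0.5166 -0.2469  0.0214] tool [ 0.0603 -0.0384]
```

View pics/z24.png

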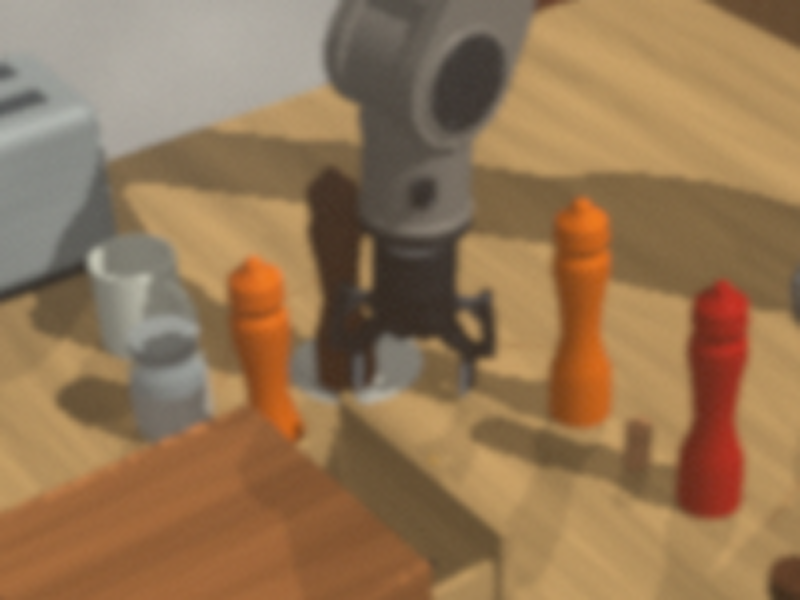

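Emit:
jog_arm(deltas=[{"x": 0, "y": 0, "z": -0.004, "roll": 0}, {"x": 0, "y": 0, "z": -0.004, "roll": 0}, {"x": 0, "y": 0, "z": 0.005, "roll": 0}, {"x": 0, "y": 0, "z": 0.012, "roll": 0}, {"x": 0, "y": 0, "z": 0.015, "roll": 0}, {"x": 0, "y": -0.03, "z": 0, "roll": 0}, {"x": 0, "y": -0.03, "z": 0, "roll": 0}, {"x": 0, "y": -0.035, "z": 0, "roll": 0}, {"x": 0, "y": -0.035, "z": 0, "roll": 0}, {"x": 0, "y": -0.035, "z": 0, "roll": 0}])

```text
t: 18.98
eef_pos: [0.4988, -0.1493, 0.135]
ee_rot: [0.673, -0.219, 0.25, -0.661]
wrist_force: [0.2, -0.6, 0.6]
width: 1.0
```

Emit:
jog_arm(deltas=[{"x": 0, "y": -0.035, "z": 0, "roll": 0}, {"x": 0, "y": -0.035, "z": 0, "roll": 0}, {"x": 0, "y": -0.03, "z": 0, "roll": 0}, {"x": 0, "y": 0, "z": 0, "roll": 0}])

```text
t: 19.32
eef_pos: [0.4983, -0.1413, 0.2472]
ee_rot: [0.673, -0.215, 0.251, -0.662]
wrist_force: [0.6, 0.1, 0.1]
width: 0.995
```

```bash
python3 gv.py 25 .513 -.25|grep -v ' x '; python3 g.py 25b;python3 -c "
from workcell import sensors
s=sensors.read_state();print(s['joints'])"
```

```text
t 19.32 eef [ 0.4983 -0.1413  0.2472] F [0.6102 0.0994 0.1391] w 0.995
toolx [ 0.7809 -0.6223  0.0533] tooly [ 0.0434 -0.031  -0.9986]
mill 0.008 107 [ 0.5128 -0.2524  0.0273] tool [ 0.0673 -0.0785]
mill 0.05 139 [ 0.5143 -0.2512  0.0186] tool [ 0.0677 -0.0767]
mill 0.13 230 [ 0.5141 -0.2504  0.0209] tool [ 0.067  -0.0762]
19.3667 [ 0.4977 -0.1412  0.2449] [ 0.5915  0.132  -0.496   1.9162  0.1016  1.0665 -0.6194]
[[ 0.781   0.0418  0.6231]
 [-0.6223 -0.0306  0.7822]
 [ 0.0517 -0.9987  0.0021]]
[ 0.59162986  0.13579001 -0.49519291  1.92052618  0.1025906   1.06420629
 -0.61946479]
```

View pics/side25b.png

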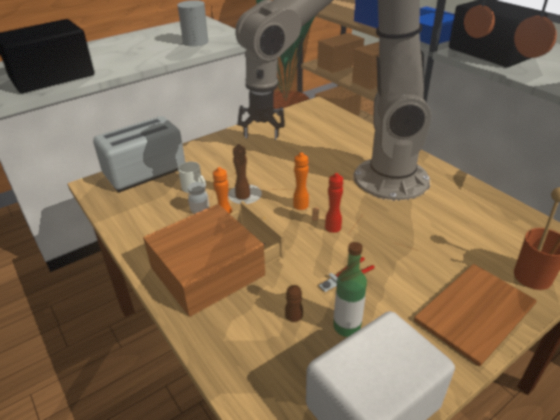

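View pics/top25b.png

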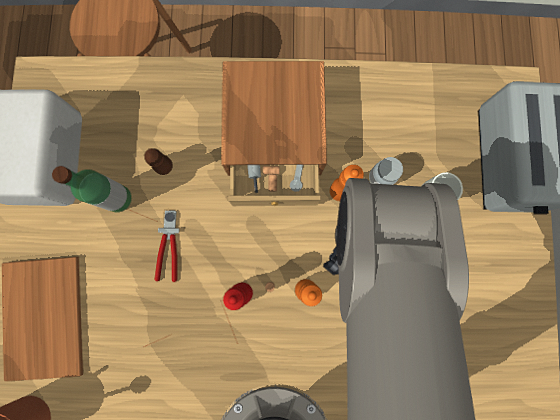

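Emit:
jog_arm(deltas=[{"x": 0.005, "y": 0, "z": 0.034, "roll": 0}, {"x": 0.005, "y": 0, "z": 0.034, "roll": 0}, {"x": 0.005, "y": 0, "z": 0.034, "roll": 0}, {"x": 0.005, "y": 0, "z": 0.034, "roll": 0}, {"x": 0.005, "y": 0, "z": 0.034, "roll": 0}, {"x": 0.005, "y": 0, "z": 0.034, "roll": 0}, {"x": 0, "y": 0, "z": 0, "roll": 0}], hand=0, grip_force=20)

```text
t: 20.05
eef_pos: [0.6475, 0.0048, 0.2284]
ee_rot: [0.674, -0.226, 0.245, -0.659]
wrist_force: [-2.0, 0.4, -0.3]
width: 0.011
```

Emit:
jog_arm(deltas=[{"x": 0, "y": 0, "z": 0, "roll": 6.5}, {"x": 0, "y": 0, "z": 0, "roll": 6.5}, {"x": 0, "y": 0, "z": 0, "roll": 6.5}, {"x": 0, "y": 0, "z": 0, "roll": 6.5}, {"x": 0, "y": 0, "z": 0, "roll": 6.5}, {"x": 0, "y": 0, "z": 0, "roll": 6.5}, {"x": 0, "y": 0, "z": 0, "roll": 6.5}, {"x": 0, "y": 0, "z": 0, "roll": 6}, {"x": 0, "y": 0, "z": 0, "roll": 0}])

```text
t: 20.8
eef_pos: [0.6414, 0.0125, 0.2057]
ee_rot: [0.499, -0.507, 0.514, -0.48]
wrist_force: [-0.5, -0.5, 1.3]
width: 0.002
```

```bash
python3 gv.py 26 .513 -.25; python3 g.py 26b
```

```text
t 20.8 eef [0.6414 0.0125 0.2057] F [-0.538  -0.5302  1.2678] w 0.002
toolx [-0.0418 -0.9988  0.0268] tooly [-0.0132 -0.0262 -0.9996]
-0.12 62 x [-0.0629  0.046 ] z [-0.0081  0.0156]
-0.11 60 x [-0.0561  0.0479] z [-0.0011  0.0155]
-0.1 47 x [-0.0478  0.0384] z [-0.0045  0.0155]
-0.09 27 x [-0.0354  0.0343] z [0.0017 0.0117]
-0.08 26 x [-0.0321  0.0199] z [-0.01    0.0106]
-0.07 7 x [-0.01    0.0002] z [0.0047 0.0105]
-0.06 20 x [-0.0166  0.0007] z [-0.0039  0.0083]
-0.05 16 x [-0.0149 -0.0028] z [-0.0056  0.0081]
-0.04 16 x [-0.0132 -0.0047] z [-0.0063  0.0088]
mill 0.008 100 [ 0.5123 -0.2524  0.027 ] tool [ 0.2645 -0.1153]
mill 0.05 96 [ 0.5166 -0.2507  0.0161] tool [ 0.2626 -0.1112]
mill 0.13 25 [ 0.5132 -0.2512  0.022 ] tool [ 0.2633 -0.1145]
20.85 [0.6413 0.0126 0.2055] [ 0.1476  0.4035 -0.3721  1.6501  0.1834  1.1382 -1.8836]
[[-0.0351 -0.0136  0.9993]
 [-0.999  -0.0263 -0.0354]
 [ 0.0268 -0.9996 -0.0127]]
```

View pics/z26.png

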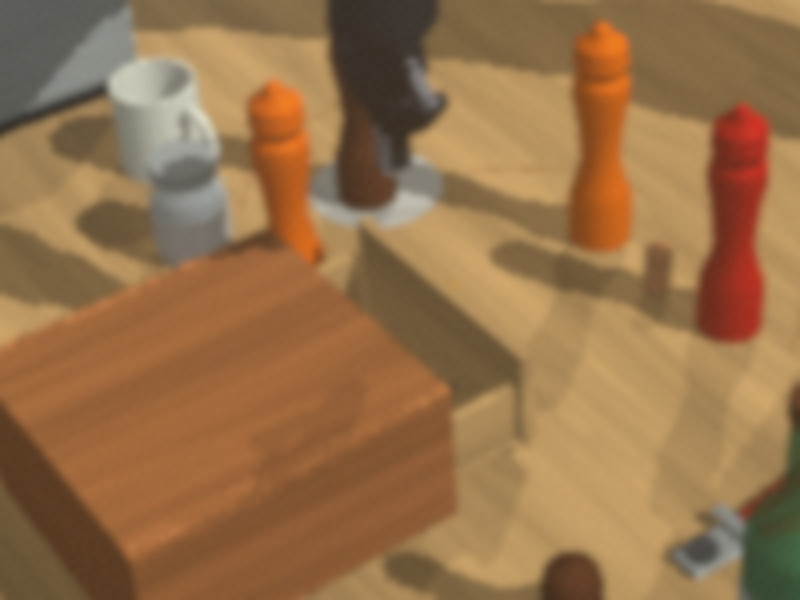

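View pics/top26b.png

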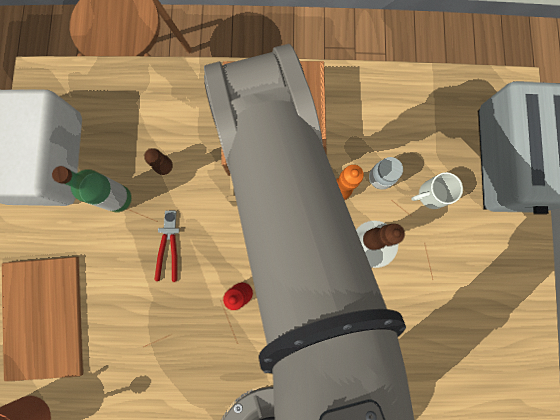

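Emit:
jog_arm(deltas=[{"x": 0, "y": 0, "z": 0.01, "roll": 0}, {"x": 0, "y": 0.025, "z": 0, "roll": -2}, {"x": 0, "y": 0.025, "z": 0, "roll": 0}, {"x": 0, "y": 0.025, "z": 0, "roll": 0}, {"x": 0, "y": 0.015, "z": 0, "roll": 0}, {"x": 0, "y": 0, "z": 0, "roll": 0}])

```text
t: 21.45
eef_pos: [0.6554, 0.0095, 0.1135]
ee_rot: [0.513, -0.491, 0.499, -0.497]
wrist_force: [-0.3, -0.1, 0.1]
width: -0.0
```

```bash
python3 gv.py 27 .513 -.25
```

```text
t 21.45 eef [0.6554 0.0095 0.1135] F [-0.2737 -0.1223  0.0777] w -0.0
toolx [ 0.0202 -0.9995  0.025 ] tooly [-0.0083 -0.0252 -0.9996]
-0.12 68 x [-0.0619  0.042 ] z [-0.0037  0.0152]
-0.11 44 x [-0.0485  0.044 ] z [0.0006 0.0152]
-0.1 54 x [-0.0373  0.0437] z [-0.0056  0.0153]
-0.09 27 x [-0.0362  0.0359] z [0.0047 0.0117]
-0.08 24 x [-0.031   0.0038] z [-0.01    0.0109]
-0.07 7 x [-0.0131 -0.0034] z [0.0047 0.0097]
-0.06 15 x [-0.0151 -0.0005] z [-0.0016  0.0085]
-0.05 16 x [-0.0134 -0.0017] z [-0.0058  0.0094]
-0.04 9 x [-0.0138 -0.006 ] z [-0.0054  0.0082]
```

View pics/z27.png

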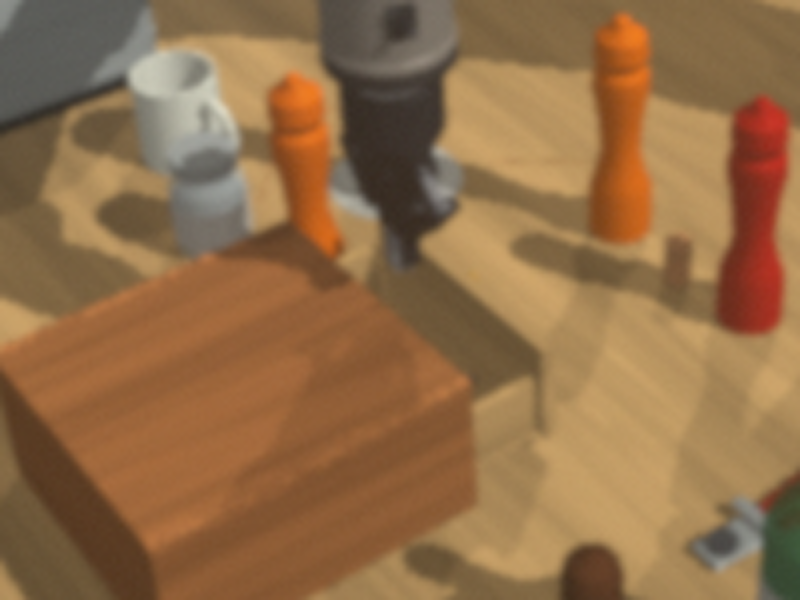

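Emit:
jog_arm(deltas=[{"x": 0, "y": 0, "z": -0.007, "roll": -1}, {"x": 0, "y": 0.015, "z": 0, "roll": 0}, {"x": 0, "y": 0.015, "z": 0, "roll": 0}, {"x": 0, "y": 0.015, "z": 0, "roll": 0}, {"x": 0, "y": 0.015, "z": 0, "roll": 0}, {"x": 0, "y": 0, "z": 0, "roll": 0}])

```text
t: 22.0
eef_pos: [0.6518, 0.0082, 0.0588]
ee_rot: [0.517, -0.482, 0.495, -0.506]
wrist_force: [-1.4, 0.2, -0.5]
width: -0.001
```

```bash
python3 gv.py 28 .513 -.25
```

```text
t 22.0 eef [0.6518 0.0082 0.0588] F [-1.3503  0.2482 -0.5389] w -0.001
toolx [ 0.0461 -0.9986  0.0245] tooly [ 0.0017 -0.0245 -0.9997]
-0.12 69 x [-0.0612  0.0503] z [-0.0053  0.0162]
-0.11 39 x [-0.0539  0.0417] z [0.0013 0.0151]
-0.1 39 x [-0.044   0.0311] z [-0.0075  0.0149]
-0.09 19 x [-0.0359  0.0068] z [-0.005   0.0121]
-0.08 23 x [-0.0297 -0.0005] z [-0.01    0.0114]
-0.07 8 x [-0.0136 -0.0023] z [0.0054 0.0104]
-0.06 17 x [-0.0149 -0.002 ] z [-0.0042  0.0103]
-0.05 16 x [-0.0154  0.0003] z [-0.0048  0.0094]
-0.04 5 x [-0.0136 -0.0055] z [0.0003 0.0071]
```

View pics/z28.png

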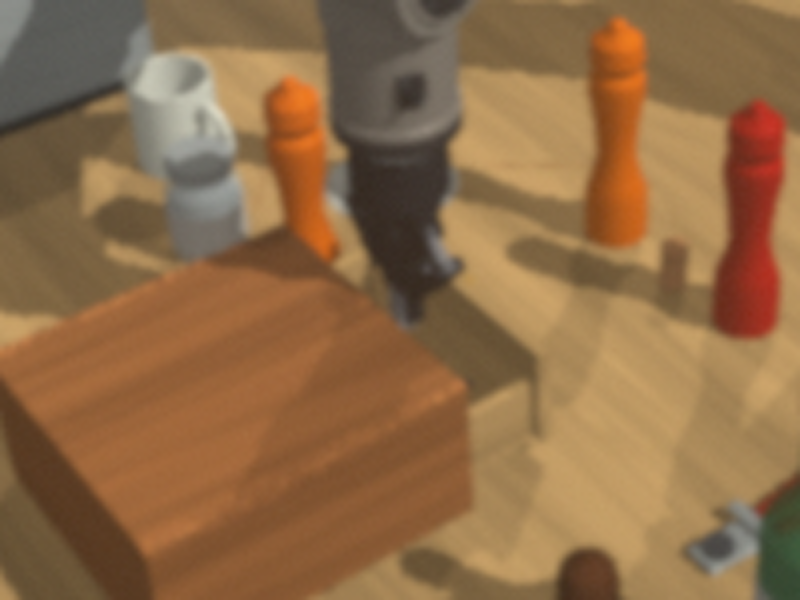

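Emit:
jog_arm(deltas=[{"x": 0, "y": 0.011, "z": 0, "roll": 2.6}, {"x": 0, "y": 0, "z": -0.008, "roll": 0}, {"x": 0, "y": 0, "z": -0.008, "roll": 0}, {"x": 0, "y": 0, "z": -0.008, "roll": 0}, {"x": 0, "y": 0, "z": -0.008, "roll": 0}, {"x": 0, "y": 0, "z": -0.008, "roll": 0}, {"x": 0, "y": 0, "z": -0.008, "roll": 0}])

```text
t: 22.63
eef_pos: [0.6047, 0.0087, 0.0559]
ee_rot: [0.504, -0.49, 0.508, -0.498]
wrist_force: [2.3, -0.1, -1.8]
width: -0.002
```

```bash
python3 gv.py 29 .513 -.25|grep -v ' x '
```

```text
t 22.63 eef [0.6047 0.0087 0.0559] F [ 2.2683 -0.1193 -1.7862] w -0.002
toolx [ 0.005  -0.9997  0.0237] tooly [ 0.0125 -0.0236 -0.9996]
mill 0.008 92 [ 0.5132 -0.2526  0.0271] tool [ 0.2594 -0.0935]
mill 0.05 137 [ 0.513  -0.2524  0.0205] tool [ 0.2593 -0.0937]
mill 0.13 194 [ 0.5141 -0.252   0.0205] tool [ 0.2589 -0.0926]
```

View pics/z29.png

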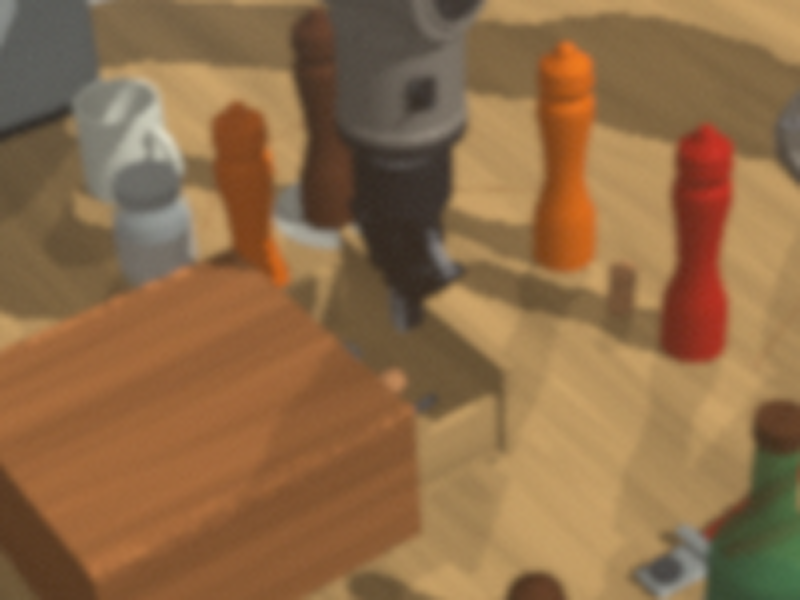

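Emit:
jog_arm(deltas=[{"x": 0, "y": 0.005, "z": -0.006, "roll": 0}, {"x": 0, "y": 0, "z": -0.008, "roll": 0}, {"x": 0, "y": 0, "z": -0.008, "roll": 0}, {"x": 0, "y": 0, "z": -0.008, "roll": 0}, {"x": 0, "y": 0, "z": -0.008, "roll": 0}, {"x": 0, "y": 0, "z": -0.008, "roll": 0}, {"x": 0, "y": 0, "z": -0.008, "roll": 0}, {"x": 0, "y": 0, "z": -0.008, "roll": 0}, {"x": 0, "y": 0, "z": -0.008, "roll": 0}, {"x": 0, "y": 0, "z": -0.008, "roll": 0}])

```text
t: 23.52
eef_pos: [0.5191, 0.0074, 0.0505]
ee_rot: [0.504, -0.489, 0.509, -0.499]
wrist_force: [2.3, -1.1, 1.5]
width: 0.0
```

Emit:
jog_arm(deltas=[{"x": 0, "y": 0, "z": -0.006, "roll": 0}, {"x": 0, "y": 0, "z": -0.006, "roll": 0}])

```text
t: 23.68
eef_pos: [0.5057, 0.0072, 0.0504]
ee_rot: [0.503, -0.489, 0.509, -0.499]
wrist_force: [52.8, -3.9, -14.3]
width: 0.001
```

```bash
python3 gv.py 30 .513 -.25
```

```text
t 23.68 eef [0.5057 0.0072 0.0504] F [ 52.7871  -3.8872 -14.2977] w 0.001
toolx [ 0.0049 -0.9997  0.0246] tooly [ 0.0159 -0.0245 -0.9996]
-0.12 62 x [-0.0615  0.0494] z [-0.0038  0.0161]
-0.11 42 x [-0.0518  0.0425] z [0.0013 0.0162]
-0.1 35 x [-0.0387  0.0333] z [-0.0101  0.0159]
-0.09 28 x [-0.0335  0.0278] z [-0.01    0.0114]
-0.08 25 x [-0.0264  0.0056] z [-0.0082  0.0118]
-0.07 8 x [-0.0123  0.0056] z [0.0023 0.0096]
-0.06 17 x [-0.0154  0.0015] z [-0.0046  0.0098]
-0.05 19 x [-0.0134  0.0035] z [-0.0055  0.0095]
-0.04 8 x [-0.0119  0.001 ] z [-0.0041  0.0092]
0.0 8 x [-0.0514 -0.0458] z [0.0106 0.0245]
0.02 32 x [0.0451 0.0666] z [0.0129 0.0431]
mill 0.008 115 [ 0.5129 -0.2525  0.0272] tool [0.2585 0.005 ]
mill 0.05 143 [ 0.5143 -0.2518  0.0189] tool [0.2578 0.0065]
mill 0.13 236 [ 0.5133 -0.2523  0.0216] tool [0.2582 0.0055]
```

View pics/z30.png

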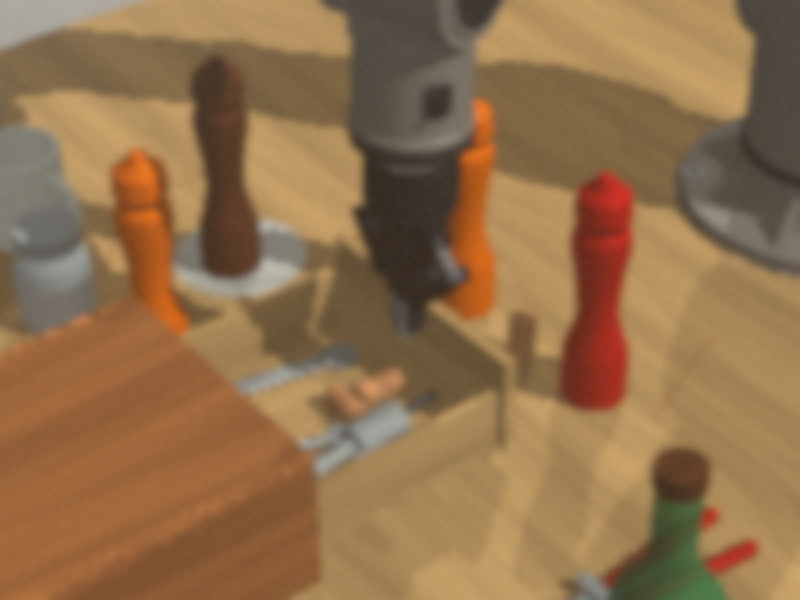

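Emit:
jog_arm(deltas=[{"x": 0, "y": 0, "z": 0.006, "roll": 0}, {"x": 0, "y": 0, "z": 0.012, "roll": 0}, {"x": 0, "y": -0.03, "z": 0, "roll": 0}, {"x": 0, "y": -0.035, "z": 0, "roll": 0}, {"x": 0, "y": -0.035, "z": 0, "roll": 0}, {"x": 0, "y": -0.035, "z": 0, "roll": 0}, {"x": 0, "y": -0.035, "z": 0, "roll": 0}, {"x": 0, "y": -0.035, "z": 0, "roll": 0}, {"x": 0, "y": -0.035, "z": 0, "roll": 0}, {"x": 0, "y": -0.035, "z": 0, "roll": 0}])

```text
t: 24.57
eef_pos: [0.5188, 0.0154, 0.3296]
ee_rot: [0.508, -0.494, 0.502, -0.496]
wrist_force: [0.2, 0.2, -0.0]
width: 0.003
```

Emit:
jog_arm(deltas=[{"x": 0.038, "y": -0.005, "z": -0.01, "roll": 0}, {"x": 0.038, "y": -0.005, "z": -0.01, "roll": 0}, {"x": 0.038, "y": -0.005, "z": -0.01, "roll": 0}, {"x": 0.038, "y": -0.002, "z": -0.01, "roll": 0}, {"x": 0.038, "y": 0, "z": -0.01, "roll": 0}, {"x": 0.038, "y": 0, "z": -0.01, "roll": 0}, {"x": 0.038, "y": 0, "z": -0.01, "roll": 0}, {"x": 0.038, "y": 0, "z": -0.01, "roll": 0}, {"x": 0.038, "y": 0, "z": -0.01, "roll": 0}, {"x": 0.038, "y": 0, "z": -0.01, "roll": 0}])

```text
t: 25.4
eef_pos: [0.4295, -0.3723, 0.3653]
ee_rot: [0.51, -0.488, 0.498, -0.505]
wrist_force: [1.2, 0.1, 0.7]
width: -0.002
```

Emit:
jog_arm(deltas=[{"x": 0.038, "y": 0, "z": -0.012, "roll": 0}, {"x": 0.038, "y": 0, "z": -0.012, "roll": 0}, {"x": 0.038, "y": 0, "z": -0.012, "roll": 0}, {"x": 0.038, "y": 0, "z": -0.012, "roll": 0}, {"x": 0.038, "y": 0, "z": -0.012, "roll": 0}, {"x": 0, "y": 0, "z": 0, "roll": 0}, {"x": 0, "y": 0, "z": 0, "roll": 0}])

```text
t: 25.98
eef_pos: [0.368, -0.5812, 0.3639]
ee_rot: [0.509, -0.492, 0.496, -0.502]
wrist_force: [0.4, 0.6, 0.3]
width: -0.001
```

```bash
python3 g.py 31; python3 - <<'E'
from meas import *
T=load('top31.npz'); c=cloud(T); f=T['frame']
hsv=cv2.cvtColor(f,cv2.COLOR_RGB2HSV)
P=c.reshape(-1,3)
for k,g in (('mill',(.51,-.252)),('o1',(.642,-.166)),('o2',(.383,-.073)),('red',(.372,.088))):
    q=P[(np.hypot(P[:,0]-g[0],P[:,1]-g[1])<.045)&(P[:,2]>.15)&(P[:,2]<.2)]
    if len(q)>15: print(k,circ(q))
# drawer panel rim: points z .095-.11 in x .45-.55, |y|<.08
q=P[(P[:,2]>.1)&(P[:,2]<.11)&(np.abs(P[:,1])<.09)&(P[:,0]>.42)&(P[:,0]<.62)]
print('rim x',np.percentile(q[:,0],[2,50,98]) if len(q) else None)
q=P[(P[:,2]>.118)&(P[:,2]<.13)&(np.abs(P[:,1])<.09)]; print('chest front x',np.percentile(q[:,0],1))
E
```

```text
25.9833 [ 0.368  -0.5812  0.3639] [ 0.8713  0.3566  0.0515  1.3626 -0.0086  1.416  -0.6275]
[[ 0.0225 -0.0034  0.9997]
 [-0.9997 -0.0111  0.0225]
 [ 0.0111 -0.9999 -0.0036]]
mill [ 0.5131 -0.2525  0.0218]
o1 [ 0.641  -0.1649  0.0219]
o2 [ 0.3821 -0.0741  0.0218]
red [0.3727 0.0871 0.0213]
rim x [0.48   0.4869 0.4936]
chest front x 0.6820761221490764
```

View pics/top31.png

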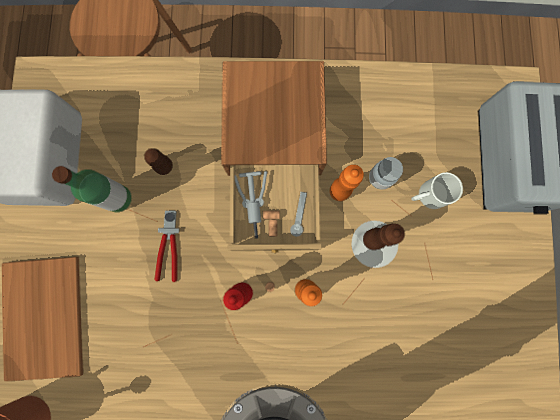

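View pics/side31.png

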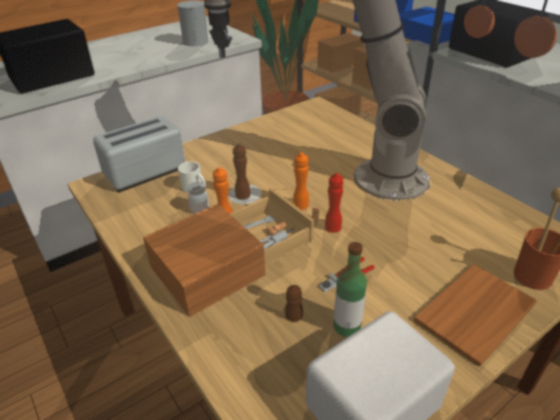

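```bash
python3 -c "
from h import *
print(r.job_done())"
```

```text
the job is handed in; nothing more can be done
None
```

The mill now stands on the marble inlay and the drawer is fully out at its stop. I handed the job in at about 26 s. It reports no verdict.

**What I did:**
- **Mill:** I pushed it low on its foot with the outside of one open finger, never gripping it. It went slightly toward the drawer first to get past the orange look-alike, then sideways, then diagonally onto the inlay. It stayed upright throughout.
- **Drawer:** Only after that did I pull the drawer out, with the shut fingertips behind the front panel.

**Last checks:**
- **Mill position:** its centre is 12 mm from the inlay centre, and up to about 34 mm keeps the foot wholly on. Both cameras agree to about 1 mm.
- **Drawer:** the gap between panel and chest measures about 188 mm, which matches the 0.200 m stop.
- **Bystanders:** the top-camera fits of the orange and red look-alikes are unchanged from the start. Everything else I checked only by eye, and it looks unmoved.
- **Robot:** the arm is well clear of everything.

**What disagreed or ran high:**
- **Force at the stop:** the wrist force reached 53 N for a moment. That is under the 120 N wrist limit, and the contact was on the fingertips, not the arm or gripper body (40 N limit).
- **Fingertip height:** the cameras showed the fingertips about 27 mm higher above the TCP than the description says, so I set the height from the pictures.
- **Side camera:** it read about 4 mm off the top camera, and I corrected for that.

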